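# Stand two tube stubs from the sloped bin in the brazing jig

## Robot

A 6-joint arm with a two-finger parallel gripper is mounted at the origin on the work surface. World frame = base frame: x ahead of the robot, y to its left, z up, the work surface at z = 0. Lengths are in mm, angles in rad, forces in N, time in s.
With the tool pointing down it reaches from about 350 to 975 mm from the base axis. Payload 7.1 kg.
Tool frame: the origin (TCP) lies midway between the tips of the shut fingers; the grasp point (between the pads) lies 19 mm behind it (r.hold_point_z is the distance from the TCP to the grasp point, in mm); z points along the fingers, y is the line along which they close (so a half turn about z gives the same grasp; the last joint's range is limited). The gripper opens to 88 mm and grips with 3 to 60 N. Pads are 20 mm wide; open, the fingers measure 115 mm over their backs; the gripper's body (75 mm by 178 mm) begins 61 mm behind the grasp point.
Start: joints at [-1.196, 0.423, 1.63, -0, 1.089, -0.019], TCP at [239.828, -577.137, 222.675] pointing down, gripper open.
Joint ranges: [-3, 3], [-0.9, 2.11], [0.09, 2.58], [-1.31, 4.45], [0.11, 2.69], [-2.54, 2.54]. Speed limits (rad/s): [2.39, 2.39, 3.01, 3.14, 3.14, 3.14].

## Interface

Orientations are given as a rotation vector (axis times angle).
In Python, from cell import r, camera, calibration, order gives the robot as it stands.
- The arm moves only by the tool play_rows, never from a script. Its argument "targets" is a list that holds one entry, the list of rows, each a list of 7 numbers: the shift along the tool's x, y, z in units of 30 mm (1.0 is 30 mm), then the turn, a rotation vector about the tool's x, y, z in rad, then the finger opening in mm, from 0 to 87.8. In form: [[[x, y, z, wx, wy, wz, grip], ...]]. A call has 1 to 5 rows; each row shifts and turns the commanded pose from where the row before left it, along the tool's axes as they then stand; what a row does not reach is not made up. A row lasts 1/8 s, in which the tool goes at most 62.5 mm and 10.7 degrees, less where a joint would pass 70% of its speed; a pose out of reach is approached as far as the arm can. A call is refused whole if a number of a shift passes 1 or a number of a turn 0.188, either way. A call with a gripper value outside its range is refused whole. The fingers move at their own pace and stop on an object; "grip_force" is the grip in N (left out, the last holds). Time passes only in rows, so rows that do not move let the fingers close. It gives the time, the measured TCP pose, the force, the opening and the grip force at its end, in the units of the state.
- r.get_obs(): the state, without advancing time (a new reading comes with each control period).
- camera(name): name is "side" or "top" or "wrist"; returns (picture, depth): 420x560x3 uint8, red, green, blue; 420x560 float32, mm along the optical axis (not along the pixel's ray), 0 where there is no reading.
- calibration(name): a dict with "camera_matrix" (3x3 intrinsics, pixels), "k1" (the pictures are not rectified: a ray, as slopes to the right and down, at radius r is drawn at 1 + k1 r^2 times it, then the intrinsics apply), "eye" and "attitude" of the camera in the world. Camera axes: x right, y down, z forward; pixel columns grow to the right and rows downward; lengths in mm; the calibration is good to about 2 mm. A picture is of the moment at which its call begins: read the wrist's pose just before it. calibration takes no time and is no camera call; for the wrist camera it gives the pose at the moment of the call.
- order.hand_in(): hands the job in; it is judged then, once.
The state is a dict: "clock": time; "joints": joint angles; "joint_vel": joint speeds; "joint_efforts": joint torques, N m; "ee_pos": TCP position; "tool_rot": TCP orientation; "contact_force": force on the tool from outside, world axes, zero at the start; "torque": the same for the moment, N m; "grip_width": finger opening in mm; "grip_force": force on a finger pad.
Only numpy, scipy, OpenCV 4.12 (cv2) and the standard library are available. Lean on these libraries where they do the work, as an engineer would, in place of code of your own. Each camera call takes 0.05 s, during which the arm holds its last target. There are 200 camera calls.

## Task

Take the silver-grey and copper-coloured square-tube stubs out of the sloped bin and stand them upright on the brazing jig's brass rest pads, flush against both fences: silver-grey in the left corner seen from the robot, copper in the right. The pads are set to other heights each time: feel for them and set the stubs down gently, neither dropped nor jammed down. Leave the black stub in the bin and all else where it is.

Things in the scene. Friction and masses are not known exactly. Their poses are not given: they have to be found in the camera images.
- bin: yellow sloped bin, fixed; 3 compartments along its y, 100 mm wide, middles at y -104, 0, 104 mm. Origin: centre of its underside; x points up-slope, roughly away from the robot. The floor rises at 45 degrees to +x for 95 mm from the inner corner line at x -25, z 10 mm; there a lip stands 18 mm square to the floor. 4 mm dividers and back wall: 24 mm square to the floor. Top at 84 mm
- steel_stub: silver-grey steel square-tube stub, 26 x 26 mm, 70 mm long, about 0.15 kg, ends alike. Origin: centre of its lower end at the start; z runs along the tube, x and y normal to its sides. Starts in any one of the bin's compartments, lying on the 45 degree slope, lower end on the lip, z pointing up the slope
- copper_stub: copper-coloured square-tube stub, 26 x 26 mm, 70 mm long, about 0.17 kg, ends alike. Origin: centre of its lower end at the start; z runs along the tube, x and y normal to its sides. Starts in any one of the bin's compartments, lying on the 45 degree slope, lower end on the lip, z pointing up the slope
- black_stub: black square-tube stub, 26 x 26 mm, 70 mm long, about 0.15 kg, ends alike. Origin: centre of its lower end at the start; z runs along the tube, x and y normal to its sides. Starts in any one of the bin's compartments, lying on the 45 degree slope, lower end on the lip, z pointing up the slope. Not wanted: it stays in its compartment
- steel_stub_mid (a point): centre of the silver-grey stub, half way along it and on its axis; axes as the stub's
- copper_stub_mid (a point): centre of the copper-coloured stub; axes as the stub's
- jig: brazing jig, fixed: dark plate 100 x 220 x 12 mm (x, y, z); origin: centre of its underside; x to the far fence, roughly away from the robot. Blue fences 30 mm high, 8 mm thick: far side (inner face x 30 mm), both ends (inner faces y +-90, x -30 to 30). In each corner, touching both fences, a brass rest pad 46 x 46 mm, locked 2 to 24 mm above the plate: each height differs every time, unmeasured
- left_corner (a point): point level with the plate's top (12 mm above the bench), below the rest pad's top, where the axis of a stub passes when it stands upright touching both fences of the jig's left (+y) corner: 13 mm from either fence; axes as the jig's
- right_corner (a point): the same point for the jig's right (-y) corner; axes as the jig's
- hammer: hammer lying on the bench near its far edge; leave alone; origin on its underside
- wrench: steel wrench lying near the far edge; leave alone; origin on its underside
- screwdriver: screwdriver lying on the bench to the right of the jig; leave alone
- spray_can: plain white can, 52 mm across, 150 mm high, upright; leave alone; origin under its centre
- tape_roll: blue roll of tape, 90 mm across, 25 mm high, flat on the bench to the right; leave alone; origin under its centre
- mug: white mug, 80 mm across, 90 mm high; leave alone; origin under its centre
Not all that is in view belongs to the job. There is more than one size of the steel_stub; the one meant has the size given above.

How it is judged (in metres and radians):
At the end, for the whole second after the job is handed in: Silver-grey stub upright (0.05 rad) on the left pad, copper-coloured on the right, either end up; each centre within 2 mm of its place against both fences, 33 to 63 mm above the plate, faces parallel to the fences within 0.09 rad; both at rest (x of steel_stub_mid in the frame of left_corner between -0.002 and 0.002 m and y of steel_stub_mid in the frame of left_corner between -0.002 and 0.002 m and z of steel_stub_mid in the frame of left_corner between 0.033 and 0.063 m and angle between the z axis of steel_stub and the z axis of left_corner, either way round below 0.05 rad and (angle between the x axis of steel_stub and the x axis of left_corner, either way round below 0.09 rad or angle between the x axis of steel_stub and the y axis of left_corner, either way round below 0.09 rad) and linear speed of each of steel_stub, copper_stub below 0.02 m/s and x of copper_stub_mid in the frame of right_corner between -0.002 and 0.002 m and y of copper_stub_mid in the frame of right_corner between -0.002 and 0.002 m and z of copper_stub_mid in the frame of right_corner between 0.033 and 0.063 m and angle between the z axis of copper_stub and the z axis of right_corner, either way round below 0.05 rad and (angle between the x axis of copper_stub and the x axis of right_corner, either way round below 0.09 rad or angle between the x axis of copper_stub and the y axis of right_corner, either way round below 0.09 rad)); the robot touches nothing.
It fails at once if a stub is dropped at the jig (let go to fall more than about 3 mm) ((horizontal distance between steel_stub_mid and left_corner below 0.03 m and contact force between steel_stub and the fingers below 0.3 N and linear speed of steel_stub above 0.25 m/s) or (horizontal distance between copper_stub_mid and right_corner below 0.03 m and contact force between copper_stub and the fingers below 0.3 N and linear speed of copper_stub above 0.25 m/s)).
It fails at once if a stub is jammed against the jig with more than 45 N (contact force between any of steel_stub, copper_stub and jig above 45 N).
It fails at once if the black stub is moved more than 25 mm (distance of black_stub from where it was at the start of the episode above 0.025 m).
It fails at once if something else on the bench (hammer, wrench, screwdriver, spray can, tape roll, mug) is moved more than 40 mm (distance of any of hammer, wrench, screwdriver, spray_can, tape_roll, mug from where it was at the start of the episode above 0.04 m).
It also fails if it takes over 61 s, if anything falls off the work surface, if the arm or the gripper's body presses on something with over 40 N, if the wrist force passes 120 N, or if a joint passes its speed limit or range.

## Working session

There is one attempt and no reset: what is moved stays moved. The work goes in short steps, Python scripts to look and compute and a tool call to move; the robot and the scene stay as the last step left them, time stands still between calls to the robot, and variables do not carry over. Pictures are saved under pics/ and viewed, at most 10 in all, crops included, and the job is handed in when it is done.

Besides the shell and the picture viewer there is one more tool, called after "Call:" by a JSON object that holds its "api" and its "payload", one argument or row to a line. play_rows: Moves the arm, as the interface text tells. Its arguments: {"type":"object","properties":{"targets":{"type":"array","items":{"type":"array","items":{"type":"array","items":{"type":"number"}}}},"grip_force":{"type":"number"}},"required":["targets"]}

```bash
ls; mkdir -p pics
cat > h.py <<'E'
import numpy as np, cv2
from scipy.spatial.transform import Rotation as R
from cell import r, camera, calibration, order
def rot(a):
    a=np.array(a,float)
    return R.from_rotvec(a).as_matrix() if a.shape==(3,) else a
def cloud(name,d,c=None):
    c=c or calibration(name); K=np.array(c["camera_matrix"],float)
    v,u=np.indices(d.shape); p=np.stack([u,v],-1).reshape(-1,1,2).astype(float)
    n=cv2.undistortPoints(p,K,np.array([c["k1"],0,0,0.])).reshape(*d.shape,2)
    P=np.dstack([n,np.ones(d.shape)])*d[...,None]
    return P@rot(c["attitude"]).T+np.array(c["eye"])
def proj(c,X):
    q=(np.atleast_2d(X)-np.array(c["eye"]))@rot(c["attitude"])
    return cv2.projectPoints(q,np.zeros(3),np.zeros(3),np.array(c["camera_matrix"],float),np.array([c["k1"],0,0,0.]))[0].reshape(-1,2)
E
python3 - <<'E'
from h import *
print(calibration("top"));print(calibration("side"));print(r.get_obs()); print(r.hold_point_z)
im=[]
for n in("top","side"):
    p,d=camera(n); np.savez(n,p=p,d=d); cv2.imwrite(f"pics/{n}.png",p[...,::-1])
E
```

```text
pics
{'camera_matrix': array([[389.45817427,   0.        , 274.33241645],
       [  0.        , 389.45817427, 212.07157448],
       [  0.        ,   0.        ,   1.        ]]), 'k1': -0.08394265864974038, 'eye': array([ 395.99715604,  -61.83884884, 1083.67462106]), 'attitude': array([-2.10119778,  2.15974569, -0.17010849])}
{'camera_matrix': array([[392.31652131,   0.        , 274.07381229],
       [  0.        , 392.31652131, 210.41513503],
       [  0.        ,   0.        ,   1.        ]]), 'k1': -0.10766010831184597, 'eye': array([ 20.46858908, 544.9219304 , 740.88639857]), 'attitude': array([-0.95256541,  2.41184149, -1.12213168])}
{'clock': 0.0, 'joints': array([-1.19599166e+00,  4.23817512e-01,  1.63068521e+00, -2.53174535e-05,
        1.08862003e+00, -1.90017845e-02]), 'joint_vel': array([-0.00126178, -0.00030518, -0.00086579,  0.00152951, -0.00068426,
       -0.00246954]), 'joint_efforts': array([ 2.24141499e-03, -5.44622862e+01, -2.73670113e+01,  6.44716923e-02,
        2.28320021e-02, -1.37287293e-04]), 'ee_pos': array([ 239.62734015, -576.63063425,  221.91815712]), 'tool_rot': array([-3.07941141e+00, -6.14324524e-01,  4.59772206e-04]), 'contact_force': array([ 0.31170629,  0.06794875, -0.18083869]), 'torque': array([0.03157801, 0.01813685, 0.00043013]), 'grip_force': 0.0, 'grip_width': 87.95754570528905}
18.700000000000003
```

View pics/top.png

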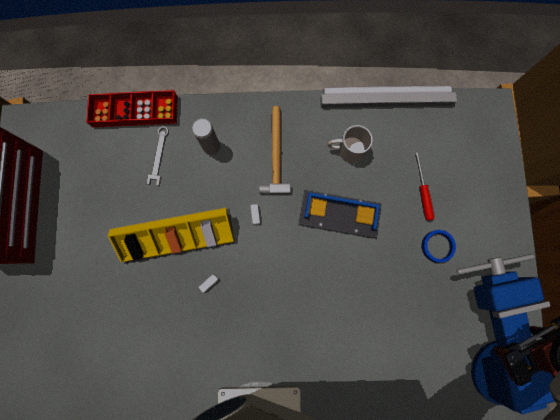

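View pics/side.png

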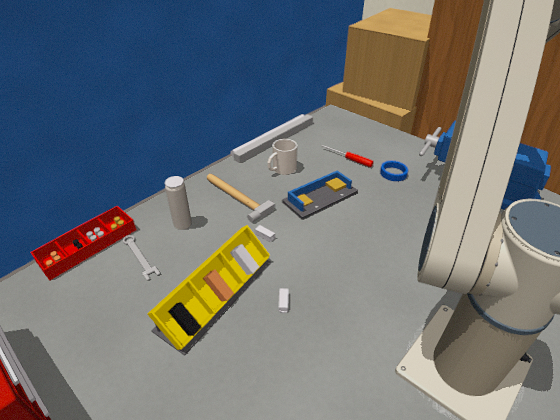

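The top view shows black at (135,245), copper at (173,240) and silver-grey at (208,234) in the bin. The jig is at (340,214). Two small whitish blocks lie on the bench at (255,214) and (208,284). I'll measure them all from both views.

```bash
cat > m.py <<'E'
from h import *
def load(n): z=np.load(n+".npz"); return z["p"],cloud(n,z["d"]),z["d"]
for n in("top","side"):
    p,X,d=load(n); hsv=cv2.cvtColor(p,cv2.COLOR_RGB2HSV); H,S,V=[hsv[...,i].astype(int) for i in range(3)]
    ok=d>0
    bench=ok&(S<50)&(V>60)&(V<120)&(abs(X[...,2])<15); print(n,"bench z",np.median(X[bench][:,2]))
    reg=lambda a,b,c,e:(X[...,0]>a)&(X[...,0]<b)&(X[...,1]>c)&(X[...,1]<e)&ok
    def blobs(nm,m,amin=25):
        k,l,s,c=cv2.connectedComponentsWithStats(m.astype(np.uint8))
        for i in range(1,k):
            if s[i,4]>amin:
                Q=X[l==i]; 
                (cx,cy),(w,h),a=cv2.minAreaRect(Q[:,:2].astype(np.float32))
                print(nm,"px",c[i].round(),"n",s[i,4],"med",np.median(Q,0).round(1),"rect",round(cx,1),round(cy,1),round(w,1),round(h,1),round(a,1),"z",np.percentile(Q[:,2],[3,97]).round(1))
    blobs("yellow",(H>22)&(H<33)&(S>150)&(V>60)&reg(200,700,0,500)&(X[...,2]>5),100)
    blobs("copper",(H<16)&(S>90)&(V>60)&reg(300,520,50,420))
    blobs("light",(S<40)&(V>120)&reg(200,560,-50,400))
    blobs("blue",(H>100)&(H<125)&(S>120)&reg(350,600,-400,0)&(X[...,2]>25))
    blobs("brass",(H>14)&(H<28)&(S>150)&reg(350,600,-400,0))
    blobs("jigall",reg(380,560,-320,-60)&(X[...,2]>7),300)
E
python3 m.py
```

```text
top bench z -0.07767456529063566
yellow px [173. 233.] n 2874 med [522.7 207.9  47.9] rect 515.4 221.3 85.9 317.1 8.7 z [11.2 93.3]
copper px [173. 242.] n 201 med [495.9 217.6  51.3] rect 495.6 221.6 48.0 32.7 8.6 z [ 6.1 73.6]
light px [255. 221.] n 35 med [552.   -2.   19.9] rect 552.2 -2.5 21.0 11.7 88.3 z [ 3.9 22.2]
light px [208. 235.] n 191 med [512.7 122.4  54.7] rect 516.1 123.3 56.5 24.5 10.2 z [30.5 76.9]
light px [208. 283.] n 147 med [386.1 128.9  19.6] rect 385.0 131.5 19.2 57.9 41.0 z [14.7 23.3]
blue px [307. 209.] n 48 med [ 576.4 -145.    41.7] rect 578.2 -145.5 7.3 44.9 78.2 z [35.3 44.3]
blue px [364. 208.] n 214 med [ 584.7 -314.4   41.5] rect 582.1 -293.2 129.8 59.8 50.8 z [30.3 45.2]
brass px [317. 209.] n 198 med [ 581.8 -176.8   16.9] rect 583.6 -175.8 43.2 38.9 77.8 z [12.5 20.6]
brass px [365. 215.] n 289 med [ 560.  -305.1   23.1] rect 559.8 -306.1 45.2 46.8 79.4 z [15.7 26.5]
jigall px [340. 224.] n 1036 med [ 539.8 -244.4   12.5] rect 535.4 -222.0 197.7 57.2 87.0 z [ 8.5 24.2]
side bench z 0.12608010253688917
yellow px [207. 287.] n 4443 med [517.9 254.
[... 152 characters left out ...]
light px [279. 335.] n 22357 med [331.7 197.7  -0.5] rect 380.0 175.0 450.0 359.9 90.0 z [-3.1  2.3]
light px [244. 259.] n 417 med [513.4 129.7  50.9] rect 516.5 125.2 66.1 30.0 10.3 z [25.2 74.9]
blue px [331. 179.] n 241 med [ 583.5 -314.3   36.3] rect 581.1 -292.9 131.1 65.6 48.9 z [26.3 43.1]
blue px [297. 201.] n 66 med [ 577.2 -141.8   37.5] rect 576.5 -143.3 9.4 44.5 76.9 z [25.6 43.4]
brass px [335. 184.] n 173 med [ 556.5 -299.7   22.1] rect 559.3 -303.5 48.8 46.2 78.8 z [13.3 24.8]
brass px [306. 200.] n 72 med [ 576.6 -183.    16.4] rect 572.7 -178.2 30.7 65.7 51.7 z [13.7 19. ]
jigall px [327. 199.] n 670 med [ 539.1 -240.2   11.9] rect 529.7 -219.2 201.6 59.9 89.7 z [ 8.5 25.3]
```

```bash
cat >> h.py <<'E'
def plan(pos,R1,grip,n=None,P0=None,R0=None,step=28):
    """rows from commanded pose (default measured) to pos,R1; straight line, rounded; prints calls"""
    o=r.get_obs(); P=np.array(o["ee_pos"] if P0 is None else P0); Rc=rot(o["tool_rot"]) if R0 is None else R0
    w=R.from_matrix(Rc.T@R1).as_rotvec(); D=np.array(pos)-P
    if n is None: n=max(1,int(np.ceil(max(np.linalg.norm(w)/.17,np.linalg.norm(D)/40,max(np.abs(Rc.T@D).max(),np.abs(R1.T@D).max())/step))))
    rows=[]
    for i in range(n):
        wi=R.from_matrix(Rc.T@R1).as_rotvec()/(n-i); t=Rc.T@((np.array(pos)-P)/(n-i))/30
        t=t.round(2); wi=wi.round(3); rows.append([*t.tolist(),*wi.tolist(),grip])
        P=P+Rc@t*30; Rc=Rc@rot(wi)
    for k in range(0,n,5): print([rows[k:k+5]])
    print("n",n,"end",P.round(1)); return P,Rc
def tool(yaw,pitch):
    """tool x forward at yaw (deg), z down; pitch (deg) tilts z forward"""
    y,q=np.radians([yaw,pitch])
    B=np.array([[np.cos(y),np.sin(y),0],[np.sin(y),-np.cos(y),0],[0,0,-1]])
    return B@rot([0,q,0])
def snap(n):
    o=r.get_obs(); c=calibration(n); p,d=camera(n); return p,d,c
E
python3 - <<'E'
from h import *
o=r.get_obs(); c=calibration("wrist"); T=rot(o["tool_rot"])
print(T.round(3), (T.T@(c["eye"]-o["ee_pos"])).round(1), (T.T@rot(c["attitude"])).round(3), c["camera_matrix"][0])
plan([500,-230,330],tool(-11,0),60)
E
```

```text
[[ 0.923  0.384 -0.001]
 [ 0.384 -0.923  0.001]
 [ 0.    -0.001 -1.   ]] [  83.3    1.1 -161.9] [[-0.002 -0.954 -0.3  ]
 [ 1.    -0.002 -0.001]
 [ 0.    -0.3    0.954]] [311.79100457   0.         283.99816917]
[[[0.89, -0.52, -0.26, -0.0, 0.0, 0.042, 60], [0.87, -0.56, -0.26, -0.0, 0.0, 0.042, 60], [0.84, -0.6, -0.26, -0.0, 0.0, 0.042, 60], [0.82, -0.63, -0.26, -0.0, 0.0, 0.042, 60], [0.79, -0.67, -0.26, -0.0, 0.0, 0.042, 60]]]
[[[0.76, -0.7, -0.25, -0.0, 0.0, 0.042, 60], [0.73, -0.73, -0.26, -0.0, 0.0, 0.042, 60], [0.7, -0.76, -0.25, -0.0, 0.0, 0.042, 60], [0.66, -0.79, -0.26, -0.0, 0.0, 0.042, 60], [0.63, -0.82, -0.25, -0.0, 0.0, 0.042, 60]]]
[[[0.6, -0.84, -0.26, -0.0, 0.0, 0.041, 60], [0.56, -0.86, -0.25, -0.0, 0.0, 0.042, 60], [0.53, -0.89, -0.26, -0.001, 0.0, 0.041, 60], [0.49, -0.91, -0.25, -0.0, 0.001, 0.042, 60]]]
n 14 end [ 500.1 -230.   330. ]
```

Run:
```python
from h import *
plan([560,-235,215],tool(-11,0),60)
```

```text
[[[0.89, -0.4, 0.02, -0.0, 0.0, 0.037, 60], [0.87, -0.43, 0.01, -0.0, 0.0, 0.037, 60], [0.86, -0.47, 0.02, -0.0, 0.0, 0.037, 60], [0.84, -0.5, 0.01, -0.0, 0.0, 0.037, 60], [0.82, -0.53, 0.02, -0.0, 0.0, 0.036, 60]]]
[[[0.8, -0.56, 0.01, -0.0, 0.0, 0.037, 60], [0.78, -0.59, 0.02, -0.0, 0.0, 0.036, 60], [0.76, -0.61, 0.01, -0.0, 0.0, 0.037, 60], [0.74, -0.64, 0.02, -0.0, 0.0, 0.036, 60], [0.71, -0.67, 0.01, -0.0, 0.0, 0.037, 60]]]
[[[0.69, -0.69, 0.02, -0.0, 0.0, 0.036, 60], [0.66, -0.72, 0.01, -0.0, 0.0, 0.037, 60], [0.63, -0.74, 0.02, -0.0, 0.0, 0.036, 60], [0.61, -0.76, 0.01, -0.0, 0.0, 0.037, 60], [0.58, -0.79, 0.02, -0.001, 0.0, 0.036, 60]]]
[[[0.54, -0.8, 0.01, -0.0, 0.001, 0.037, 60]]]
n 16 end [ 559.9 -235.1  215. ]
```

Call:
{"api": "play_rows", "payload": {
  "targets": [
    [[0.89,-0.4,0.02,0,0,0.037,60],[0.87,-0.43,0.01,0,0,0.037,60],[0.86,-0.47,0.02,0,0,0.037,60],[0.84,-0.5,0.01,0,0,0.037,60],[0.82,-0.53,0.02,0,0,0.037,60]]
  ]
}}

```text
clock: 0.72
ee_pos: [340.3, -469.3, 219.9]
tool_rot: [-3.124, -0.325, 0.001]
contact_force: [-0.1, -0.2, 0.2]
grip_width: 59.8
grip_force: 0.0
```

Call:
{"api": "play_rows", "payload": {
  "targets": [
    [[0.8,-0.56,0.01,0,0,0.037,60],[0.78,-0.59,0.02,0,0,0.037,60],[0.76,-0.61,0.01,0,0,0.037,60],[0.74,-0.64,0.02,0,0,0.037,60],[0.71,-0.67,0.01,0,0,0.037,60]]
  ]
}}

```text
clock: 1.35
ee_pos: [440.7, -362.7, 217.8]
tool_rot: [-3.141, -0.035, 0.001]
contact_force: [0.3, 0.2, 0.7]
grip_width: 59.8
grip_force: 0.0
```

Call:
{"api": "play_rows", "payload": {
  "targets": [
    [[0.69,-0.69,0.02,0,0,0.037,60],[0.66,-0.72,0.01,0,0,0.037,60],[0.63,-0.74,0.02,0,0,0.036,60],[0.61,-0.76,0.01,0,0,0.036,60],[0.58,-0.79,0.02,0,0,0.036,60]]
  ]
}}

```text
clock: 1.98
ee_pos: [541.3, -256.4, 215.4]
tool_rot: [-3.131, 0.25, 0.001]
contact_force: [0.1, -0.6, -0.2]
grip_width: 59.8
grip_force: 0.0
```

Call:
{"api": "play_rows", "payload": {
  "targets": [
    [[0.54,-0.8,0,0,0,0.036,60],[0,0,0,0,0,0,60],[0,0,0,0,0,0,60]]
  ]
}}

```text
clock: 2.35
ee_pos: [560.1, -236.4, 215.4]
tool_rot: [-3.127, 0.303, 0.001]
contact_force: [-0.8, 0.1, -0.3]
grip_width: 60.0
grip_force: 0.0
```

Run:
```python
from h import *
o=r.get_obs();print(o["clock"],o["ee_pos"],o["contact_force"])
p,d,c=snap("wrist"); import pickle; pickle.dump((p,d,c),open("jig.pkl","wb")); cv2.imwrite("pics/wjig.png",p[...,::-1])
plan([530,170,230],tool(8.8,0),60)
```

```text
2.35 [ 560.08824321 -236.38379481  215.41560542] [-0.75574705  0.07689379 -0.33663952]
[[[-0.24, -0.87, -0.03, -0.0, 0.0, -0.023, 60], [-0.22, -0.88, -0.03, -0.0, 0.0, -0.023, 60], [-0.2, -0.88, -0.03, -0.0, 0.0, -0.023, 60], [-0.18, -0.89, -0.03, -0.0, 0.0, -0.023, 60], [-0.16, -0.89, -0.03, -0.0, 0.0, -0.023, 60]]]
[[[-0.14, -0.9, -0.03, -0.0, 0.0, -0.023, 60], [-0.12, -0.9, -0.03, -0.0, 0.0, -0.023, 60], [-0.1, -0.9, -0.03, -0.0, 0.0, -0.023, 60], [-0.07, -0.9, -0.03, -0.0, 0.0, -0.023, 60], [-0.05, -0.91, -0.04, -0.0, 0.0, -0.023, 60]]]
[[[-0.03, -0.91, -0.03, -0.0, 0.0, -0.024, 60], [-0.01, -0.9, -0.04, -0.0, 0.0, -0.023, 60], [0.01, -0.91, -0.03, -0.0, 0.0, -0.024, 60], [0.03, -0.9, -0.04, -0.0, 0.0, -0.023, 60], [0.04, -0.91, -0.03, -0.0, 0.001, -0.024, 60]]]
n 15 end [529.8 170.  230. ]
```

View pics/wjig.png

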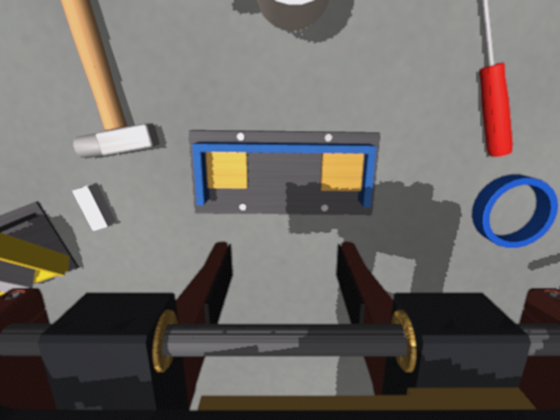

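The wrist picture shows the jig level, with pads at (227,170) and (343,171). The blue fence runs along row 148, with end fences at columns 200 and 371. The hammer head at (115,140) is clear of the jig. Moving on to the bin.

Call:
{"api": "play_rows", "payload": {
  "targets": [
    [[-0.24,-0.87,-0.03,0,0,-0.023,60],[-0.22,-0.88,-0.03,0,0,-0.023,60],[-0.2,-0.88,-0.03,0,0,-0.023,60],[-0.18,-0.89,-0.03,0,0,-0.023,60],[-0.16,-0.89,-0.03,0,0,-0.023,60]]
  ]
}}

```text
clock: 3.02
ee_pos: [549.9, -101.0, 220.4]
tool_rot: [3.139, -0.125, -0.0]
contact_force: [-0.8, -0.6, -0.2]
grip_width: 60.0
grip_force: 0.0
```

Call:
{"api": "play_rows", "payload": {
  "targets": [
    [[-0.14,-0.9,-0.03,0,0,-0.023,60],[-0.12,-0.9,-0.03,0,0,-0.023,60],[-0.1,-0.9,-0.03,0,0,-0.023,60],[-0.07,-0.9,-0.03,0,0,-0.023,60],[-0.05,-0.91,-0.04,0,0,-0.023,60]]
  ]
}}

```text
clock: 3.65
ee_pos: [540.3, 34.7, 225.2]
tool_rot: [3.141, 0.056, -0.0]
contact_force: [-0.2, 0.1, 1.0]
grip_width: 60.2
grip_force: 0.0
```

Call:
{"api": "play_rows", "payload": {
  "targets": [
    [[-0.03,-0.91,-0.03,0,0,-0.024,60],[-0.01,-0.9,-0.04,0,0,-0.023,60],[0.01,-0.91,-0.03,0,0,-0.024,60],[0,0,0,0,0,0,60],[0,0,0,0,0,0,60]]
  ]
}}

```text
clock: 4.28
ee_pos: [534.8, 115.3, 228.1]
tool_rot: [3.137, 0.166, -0.0]
contact_force: [0.6, -0.2, -0.7]
grip_width: 59.9
grip_force: 0.0
```

Run:
```python
from h import *
import pickle
p,d,c=snap("wrist"); pickle.dump((p,d,c),open("bin.pkl","wb")); cv2.imwrite("pics/wbin.png",p[...,::-1])
X=cloud("wrist",d,c); hsv=cv2.cvtColor(p,cv2.COLOR_RGB2HSV).astype(int)
for nm,Xg,cap in (("steel",(514,124),0),("copper",(496,221),0)):
    q=proj(c,[[*Xg,50]])[0]; print(nm,"px",q.round(), d[int(q[1]),int(q[0])])
# jig
pj,dj,cj=pickle.load(open("jig.pkl","rb")); J=cloud("wrist",dj,cj); h=cv2.cvtColor(pj,cv2.COLOR_RGB2HSV).astype(int)
b=(h[...,0]>100)&(h[...,0]<125)&(h[...,1]>120)&(J[...,2]>38)&(J[...,2]<47)&(J[...,1]>-370)&(J[...,1]<-110)&(J[...,0]<680)
b[:,400:]=0
Q=J[b]; (cx,cy),wh,a=cv2.minAreaRect(Q[:,:2].astype(np.float32)); print("fence",cx,cy,wh,a,np.median(Q[:,2]))
m=(h[...,0]>14)&(h[...,0]<30)&(h[...,1]>120); m[:140]=0;m[200:]=0;m[:,:195]=0;m[:,380:]=0
for s in (m&(np.arange(560)<285),m&(np.arange(560)>285)):
    Q=J[s]; print("pad",cv2.minAreaRect(Q[:,:2].astype(np.float32)),np.median(Q[:,2]))
```

```text
steel px [274. 204.] 345.96362
copper px [188. 210.] 353.66635
fence 573.44921875 -239.10879516601562 (195.35232543945312, 67.60435485839844) 78.03756713867188 41.81339392950423
pad ((597.1084594726562, -204.09567260742188), (56.18614959716797, 120.9189224243164), 17.884632110595703) 16.866175357691475
pad ((591.3384399414062, -296.5751953125), (120.78551483154297, 58.631099700927734), 14.574177742004395) 22.799635201518015
```

View pics/wbin.png

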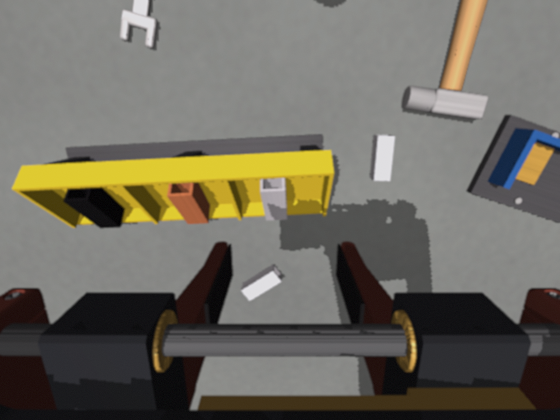

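The bin view shows the silver-grey stub at (273,200), copper at (188,203) and black at (97,208). There are two more whitish blocks on the bench, at (384,158) and (262,283).

Silver-grey candidates:
- **(273,200):** in the bin, about 26 x 70 mm. This fits the description: right size, and lying in a compartment.
- **(384,158) and (262,283):** about 20 mm high, so too small and not in the bin.

I'll confirm with a crop and fit the stubs.

```bash
cat > fit.py <<'E'
from h import *
import pickle
V={n:(np.load(n+".npz")["p"],np.load(n+".npz")["d"],calibration(n)) for n in("top","side")}
V["wrist"]=pickle.load(open("bin.pkl","rb"))
yaw=np.radians(8.8); ex=np.array([np.cos(yaw),np.sin(yaw),0]); ey=np.array([-np.sin(yaw),np.cos(yaw),0]); ez=np.array([0,0,1.])
u=(ex+ez)/2**.5; nn=(ez-ex)/2**.5
for n,(p,d,c) in V.items():
    X=cloud(n,d,c); h=cv2.cvtColor(p,cv2.COLOR_RGB2HSV).astype(int); H,S,L=h[...,0],h[...,1],h[...,2]
    for nm,m,C in (("steel",(S<50)&(L>85),(514,124)),("copper",((H<15)|(H>172))&(S>70)&(L>50),(496,221))):
        m=m&(d>0)&(np.hypot(X[...,0]-C[0],X[...,1]-C[1])<42)&(X[...,2]>20)
        k,l,s,_=cv2.connectedComponentsWithStats(m.astype(np.uint8)); m=l==1+s[1:,4].argmax()
        Q=X[m]; h0=Q@nn; top=np.abs(h0-np.percentile(h0,80))<4
        a=Q@u; b=Q@ey
        (cx,cy),wh,ang=cv2.minAreaRect(np.c_[a[top],b[top]].astype(np.float32))
        print(n,nm,"N",top.sum(),"n",np.median(h0[top]).round(1),"u range",np.percentile(a[top],[1,99]).round(1),"v",np.percentile(b[top],[2,98]).round(1),"rect",round(cx,1),round(cy,1),np.round(wh,1),round(ang,1))
    y=(H>20)&(H<34)&(S>130)&(L>60)&(d>0)&(abs(X[...,0]-510)<90)&(abs(X[...,1]-220)<200)&(X[...,2]>5)
    Q=X[y]; (cx,cy),wh,ang=cv2.minAreaRect(Q[:,:2].astype(np.float32)); h0=Q@nn
    print(n,"bin rect",round(cx,1),round(cy,1),np.round(wh,1),round(ang,1),"floor n mode",np.histogram(h0,bins=np.arange(-360,-240,2))[1][np.histogram(h0,bins=np.arange(-360,-240,2))[0].argmax()])
p=V["wrist"][0][140:300,160:420]; cv2.imwrite("pics/crop.png",cv2.resize(p,None,fx=3,fy=3)[...,::-1])
E
python3 fit.py
```

```text
top steel N 187 n -332.3 u range [374.1 442.1] v [30.1 54. ] rect 408.0 42.1 [70.4 24.5] 0.2
top copper N 200 n -333.4 u range [372.2 444.3] v [127.1 150.8] rect 408.2 139.3 [72.6 25.3] 0.8
top bin rect 522.3 222.4 [100.  317.1] 8.7 floor n mode -360
side steel N 282 n -332.2 u range [372.2 441.2] v [31.8 57.5] rect 406.5 44.5 [69.7 30. ] 0.9
side copper N 309 n -332.2 u range [374.4 441.1] v [129.4 153.9] rect 407.7 141.5 [26.3 67.3] 89.0
side bin rect 512.8 222.1 [ 90.  317.8] 8.6 floor n mode -358
wrist steel N 705 n -333.5 u range [374.5 444.4] v [31.3 55.2] rect 409.0 43.2 [26.  72.5] 88.7
wrist copper N 773 n -333.4 u range [374.8 444.2] v [126.8 152. ] rect 408.7 139.5 [72.4 26.3] 0.3
wrist bin rect 517.4 222.7 [ 86.6 316.1] 8.9 floor n mode -360
```

View pics/crop.png

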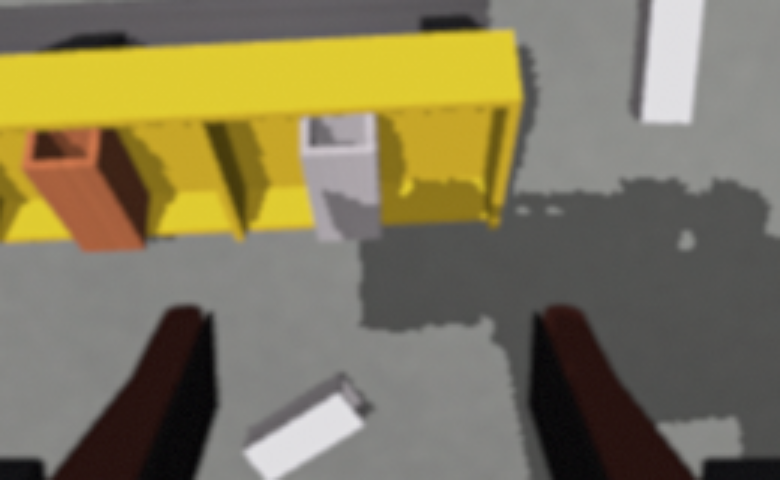

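The crop confirms it: the silver-grey stub in the bin is the full-size one, at crop (343,175). The bench blocks are smaller. All three views agree on the fits, so I'll pick the steel stub.

```bash
cat >> h.py <<'E'
_y=np.radians(8.8); EX=np.array([np.cos(_y),np.sin(_y),0]); EY=np.array([-np.sin(_y),np.cos(_y),0])
def grasp(v): return 540.1*EX+v*EY+np.array([0,0,46.9])
E
python3 - <<'E'
from h import *
g=grasp(43.2); print(g)
P,Rc=plan(g+[0,0,60],tool(8.8,0),44)
plan(g,tool(8.8,0),44,n=3,P0=P,R0=Rc)
E
```

```text
[527.13316069 125.31911626  46.9       ]
[[[-0.04, -0.07, 0.81, 0.0, 0.0, -0.01, 44], [-0.04, -0.07, 0.81, 0.0, 0.0, -0.009, 44], [-0.05, -0.08, 0.81, 0.0, 0.0, -0.01, 44], [-0.04, -0.07, 0.8, 0.0, 0.0, -0.009, 44], [-0.04, -0.08, 0.81, 0.0, 0.0, -0.01, 44]]]
n 5 end [527.2 125.4 106.8]
[[[-0.0, 0.0, 0.67, 0.0, 0.0, 0.0, 44], [-0.0, 0.0, 0.66, 0.0, 0.0, 0.0, 44], [-0.0, 0.0, 0.67, 0.0, 0.0, 0.0, 44]]]
n 3 end [527.2 125.4  46.8]
```

Call:
{"api": "play_rows", "payload": {
  "targets": [
    [[-0.04,-0.07,0.81,0,0,-0.01,44],[-0.04,-0.07,0.81,0,0,-0.01,44],[-0.05,-0.08,0.81,0,0,-0.01,44],[-0.04,-0.07,0.8,0,0,-0.01,44],[-0.04,-0.08,0.81,0,0,-0.01,44]]
  ]
}}

```text
clock: 4.95
ee_pos: [527.4, 125.4, 106.2]
tool_rot: [3.132, 0.244, 0.0]
contact_force: [-0.3, 0.3, 0.7]
grip_width: 43.8
grip_force: 0.0
```

Call:
{"api": "play_rows", "payload": {
  "targets": [
    [[0,0,0,0,0,0,44],[0,0,0.5,0,0,0,44],[0,0,0.5,0,0,0,44],[0,0,0,0,0,0,44]]
  ]
}}

```text
clock: 5.45
ee_pos: [526.5, 126.3, 75.8]
tool_rot: [3.132, 0.246, -0.003]
contact_force: [-0.9, -0.8, 0.4]
grip_width: 43.8
grip_force: 0.0
```

Call:
{"api": "play_rows", "payload": {
  "targets": [
    [[0,0,0.3,0,0,0,44],[0,0,0.3,0,0,0,44],[0,0,0.4,0,0,0,44],[0,0,0,0,0,0,44],[0,0,0,0,0,0,44]]
  ]
}}

```text
clock: 6.08
ee_pos: [527.3, 126.6, 46.8]
tool_rot: [-3.132, -0.246, 0.0]
contact_force: [-0.0, 0.3, 0.4]
grip_width: 43.9
grip_force: 0.0
```

Call:
{"api": "play_rows", "payload": {
  "targets": [
    [[0,0,0,0,0,0,20],[0,0,0,0,0,0,20],[0,0,0,0,0,0,20],[0,0,0,0,0,0,20],[0,0,0,0,0,0,20]]
  ],
  "grip_force": 30
}}

```text
clock: 6.7
ee_pos: [527.5, 126.6, 47.2]
tool_rot: [-3.132, -0.246, -0.001]
contact_force: [-0.8, -0.7, 4.1]
grip_width: 25.8
grip_force: 30.0
```

Call:
{"api": "play_rows", "payload": {
  "targets": [
    [[0,0,-0.3,0,0,0,20],[0,0,-0.7,0,0,0,20],[0,0,-1,0,0,0,20],[0,0,-1,0,0,0,20],[0,0,-1,0,0,0,20]]
  ]
}}

```text
clock: 7.32
ee_pos: [526.9, 126.5, 168.0]
tool_rot: [3.132, 0.246, -0.001]
contact_force: [0.5, -0.2, -1.0]
grip_width: 25.9
grip_force: 30.0
```

Call:
{"api": "play_rows", "payload": {
  "targets": [
    [[0,0,-1,0,0,0,20],[0,0,0,0,0,0,20],[0,0,0,0,0,0,20]]
  ]
}}

```text
clock: 7.7
ee_pos: [526.5, 126.4, 196.1]
tool_rot: [3.132, 0.246, -0.002]
contact_force: [-0.1, -0.2, -1.9]
grip_width: 25.7
grip_force: 30.0
```

```bash
cat >> h.py <<'E'
_j=np.radians(-12); JX=np.array([np.cos(_j),np.sin(_j),0]); JY=np.array([-np.sin(_j),np.cos(_j),0])
J0=np.array([573.45,-239.1,0])-4*JX
def place(side,ox,oy,zb):
    """TCP for stub bottom at height zb, axis offset (ox,oy) in jig axes from the corner point"""
    return J0+(17+ox+2.8)*JX+(side*77+oy)*JY+np.array([0,0,zb+40.8])
E
python3 - <<'E'
from h import *
print(r.get_obs()["ee_pos"],place(1,0,0,0))
P,Rc=plan(place(1,-6,-6,125),tool(-12,45),20)
plan(place(1,-6,-6,60),tool(-12,45),20,P0=P,R0=Rc)
E
```

```text
[526.5031484  126.44818661 196.05512982] [ 604.91393228 -167.06763946   40.8       ]
[[[0.07, 0.93, 0.09, -0.013, 0.071, 0.032, 20], [0.1, 0.92, 0.11, -0.013, 0.071, 0.032, 20], [0.12, 0.92, 0.13, -0.013, 0.071, 0.031, 20], [0.13, 0.91, 0.15, -0.013, 0.071, 0.032, 20], [0.15, 0.9, 0.17, -0.013, 0.071, 0.031, 20]]]
[[[0.17, 0.9, 0.2, -0.013, 0.07, 0.032, 20], [0.18, 0.89, 0.22, -0.013, 0.071, 0.031, 20], [0.19, 0.88, 0.24, -0.013, 0.07, 0.032, 20], [0.2, 0.87, 0.27, -0.013, 0.071, 0.031, 20], [0.21, 0.86, 0.29, -0.013, 0.07, 0.032, 20]]]
[[[0.22, 0.85, 0.32, -0.013, 0.071, 0.031, 20]]]
n 11 end [ 597.9 -171.7  165.9]
[[[-0.77, 0.0, 0.77, -0.0, -0.0, 0.0, 20], [-0.77, 0.0, 0.76, -0.0, -0.0, 0.0, 20]]]
n 2 end [ 597.7 -171.6  100.8]
```

Call:
{"api": "play_rows", "payload": {
  "targets": [
    [[0.07,0.93,0.09,-0.013,0.071,0.032,20],[0.1,0.92,0.11,-0.013,0.071,0.032,20],[0.12,0.92,0.13,-0.013,0.071,0.032,20],[0.13,0.91,0.15,-0.013,0.071,0.032,20],[0.15,0.9,0.17,-0.013,0.071,0.031,20]]
  ]
}}

```text
clock: 8.32
ee_pos: [558.6, -9.7, 181.4]
tool_rot: [3.055, -0.008, 0.552]
contact_force: [0.9, -0.2, -2.1]
grip_width: 25.4
grip_force: 30.0
```

Call:
{"api": "play_rows", "payload": {
  "targets": [
    [[0.17,0.9,0.2,-0.013,0.07,0.032,20],[0.18,0.89,0.22,-0.013,0.071,0.031,20],[0.19,0.88,0.24,-0.013,0.07,0.032,20],[0.2,0.87,0.27,-0.013,0.071,0.031,20],[0.21,0.86,0.29,-0.013,0.07,0.032,20]]
  ]
}}

```text
clock: 8.95
ee_pos: [583.0, -110.3, 175.5]
tool_rot: [2.96, -0.182, 0.927]
contact_force: [-0.3, 0.4, -0.0]
grip_width: 25.8
grip_force: 30.0
```

Call:
{"api": "play_rows", "payload": {
  "targets": [
    [[0.22,0.85,0.32,-0.013,0.071,0.031,20],[0,0,0,0,0,0,20],[0,0,0,0,0,0,20]]
  ]
}}

```text
clock: 9.32
ee_pos: [585.3, -111.7, 174.6]
tool_rot: [2.964, -0.184, 0.953]
contact_force: [0.2, 0.4, -2.2]
grip_width: 26.1
grip_force: 30.0
```

Run:
```python
from h import *
import pickle
o=r.get_obs(); print(o["clock"],o["ee_pos"],R.from_matrix(rot(o["tool_rot"]).T@tool(-12,45)).as_rotvec(),o["grip_width"],o["contact_force"])
p,d,c=snap("wrist"); s,ds,cs=snap("side"); t,_,_=snap("top")
im=np.vstack([p[60:360,:],]);
big=cv2.resize(s[120:240,240:400],None,fx=2.5,fy=2.5)
cv2.imwrite("pics/held.png",np.hstack([cv2.resize(p,(400,300)),big[:300]])[...,::-1])
plan(place(1,-6,-6,60),tool(-12,45),20)
```

```text
9.325 [ 585.27521128 -111.72978875  174.64376626] [-0.06970468  0.16444327  0.05905493] 26.085663300672174 [ 0.21462294  0.42461225 -2.24123563]
[[[-0.31, 0.66, 0.79, -0.023, 0.054, 0.02, 20], [-0.34, 0.65, 0.79, -0.024, 0.054, 0.02, 20], [-0.36, 0.63, 0.78, -0.023, 0.055, 0.019, 20]]]
n 3 end [ 597.9 -171.6  100.8]
```

View pics/held.png

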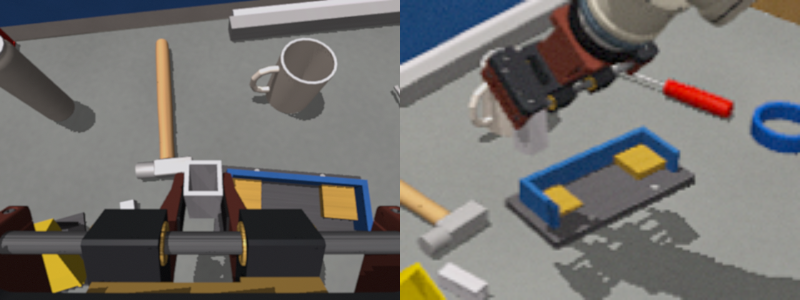

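The wrist picture shows the stub held cleanly between the fingers at (203,185) in the left panel. The arm stopped short of its target, so I'll check the joints.

Run:
```python
from h import *
o=r.get_obs(); print(o["joints"].round(3), o["joint_vel"].round(3)); print(rot(o["tool_rot"]).round(3))
```

```text
[-0.256  0.302  2.149  0.9    0.117  0.571] [-0.    -0.001 -0.001  0.017 -0.001 -0.018]
[[ 0.805 -0.119  0.581]
 [-0.105 -0.993 -0.057]
 [ 0.584 -0.015 -0.812]]
```

Joint 5 is at its lower limit: a forward pitch of 45° runs into the wrist limit. I'll turn the tool half round instead, so it leans over the far fence and points back at the robot. That keeps joints 5 and 6 in range.

```bash
cat >> h.py <<'E'
def place(side,ox,oy,zb,k=-2.8):
    return J0+(17+ox+k)*JX+(side*77+oy)*JY+np.array([0,0,zb+40.8])
E
python3 - <<'E'
from h import *
t=np.load("top.npz"); X=cloud("top",t["d"])
for nm,(u,v) in dict(mug=(357,140),can=(205,130),canb=(209,150)).items(): print(nm,X[v,u].round())
P,Rc=plan([580,-140,185],tool(-12,0),20)
print(Rc.round(2))
P,Rc=plan([580,-150,185],tool(80,0),20,P0=P,R0=Rc)
P,Rc=plan([590,-165,180],tool(168,0),20,P0=P,R0=Rc)
P,Rc=plan(place(1,-6,-6,125),tool(168,45),20,P0=P,R0=Rc)
print(P)
E
```

```text
mug [ 784. -303.    4.]
can [770. 114. 150.]
canb [752. 122.  46.]
[[[0.03, 0.24, -0.08, -0.011, -0.156, 0.021, 20], [0.02, 0.24, -0.08, -0.011, -0.155, 0.021, 20], [0.02, 0.24, -0.08, -0.01, -0.156, 0.02, 20], [0.01, 0.24, -0.08, -0.011, -0.155, 0.021, 20]]]
n 4 end [ 580.  -140.   184.9]
[[ 0.98 -0.21  0.  ]
 [-0.21 -0.98 -0.  ]
 [ 0.    0.   -1.  ]]
[[[0.01, 0.03, -0.0, 0.0, 0.0, -0.161, 20], [0.0, 0.03, -0.0, 0.0, 0.0, -0.161, 20], [-0.0, 0.03, -0.0, 0.0, 0.0, -0.16, 20], [-0.01, 0.03, -0.0, 0.0, 0.0, -0.161, 20], [-0.02, 0.03, -0.0, 0.0, 0.0, -0.16, 20]]]
[[[-0.02, 0.03, -0.0, 0.0, 0.0, -0.161, 20], [-0.02, 0.03, -0.0, 0.0, 0.0, -0.16, 20], [-0.03, 0.02, -0.0, 0.0, 0.0, -0.161, 20], [-0.03, 0.02, -0.0, 0.0, 0.0, -0.16, 20], [-0.03, 0.01, -0.0, 0.0, 0.0, -0.161, 20]]]
n 10 end [ 580.2 -150.   184.9]
[[[-0.04, 0.04, 0.02, -0.0, 0.0, -0.154, 20], [-0.05, 0.03, 0.02, -0.0, 0.0, -0.154, 20], [-0.05, 0.03, 0.02, -0.0, 0.0, -0.153, 20], [-0.06, 0.02, 0.01, -0.0, 0.0, -0.154, 20], [-0.06, 0.01, 0.02, -0.0, 0.0, -0.153, 20]]]
[[[-0.06, -0.0, 0.01, -0.0, 0.0, -0.154, 20], [-0.06, -0.01, 0.02, -0.0, 0.0, -0.153, 20], [-0.06, -0.02, 0.01, -0.0, 0.0, -0.154, 20], [-0.05, -0.03, 0.02, -0.0, 0.0, -0.153, 20], [-0.05, -0.04, 0.01, -0.0, 0.0, -0.154, 20]]]
n 10 end [ 590.1 -165.1  180.1]
[[[-0.02, -0.03, 0.1, -0.0, 0.157, 0.0, 20], [-0.04, -0.03, 0.09, -0.0, 0.157, 0.0, 20], [-0.05, -0.03, 0.08, -0.0, 0.157, 0.0, 20], [-0.06, -0.04, 0.07, -0.0, 0.157, 0.0, 20], [-0.07, -0.03, 0.07, -0.0, 0.158, -0.0, 20]]]
n 5 end [ 592.2 -170.5  165.9]
[ 592.19508816 -170.48069386  165.85514163]
```

Call:
{"api": "play_rows", "payload": {
  "targets": [
    [[0.03,0.24,-0.08,-0.011,-0.156,0.021,20],[0.02,0.24,-0.08,-0.011,-0.156,0.021,20],[0.02,0.24,-0.08,-0.01,-0.155,0.02,20],[0.01,0.24,-0.08,-0.01,-0.155,0.02,20],[0,0,0,0,0,0,20]]
  ]
}}

```text
clock: 10.1
ee_pos: [592.0, -118.2, 183.7]
tool_rot: [-3.079, 0.242, -0.273]
contact_force: [0.9, -0.0, -2.3]
grip_width: 25.9
grip_force: 30.0
```

Call:
{"api": "play_rows", "payload": {
  "targets": [
    [[0,0,0,0,0,-0.157,20],[0,0,0,0,0,-0.157,20],[0,0,0,0,0,-0.157,20],[0,0,0,0,0,-0.157,20],[0,0,0,0,0,-0.157,20]]
  ]
}}

```text
clock: 10.72
ee_pos: [587.9, -116.8, 181.6]
tool_rot: [2.948, 0.966, 0.274]
contact_force: [-0.6, 0.1, -1.9]
grip_width: 26.2
grip_force: 30.0
```

Call:
{"api": "play_rows", "payload": {
  "targets": [
    [[0,0,0,0,0,-0.157,20],[0,0,0,0,0,-0.157,20],[0,0,0,0,0,-0.157,20],[0,0,0,0,0,-0.157,20],[0,0,0,0,0,-0.157,20]]
  ]
}}

```text
clock: 11.35
ee_pos: [587.9, -116.8, 181.6]
tool_rot: [2.307, 1.98, 0.232]
contact_force: [-0.1, 0.6, -1.6]
grip_width: 25.9
grip_force: 30.0
```

Call:
{"api": "play_rows", "payload": {
  "targets": [
    [[0,0,0,0,0,-0.157,20],[0,0,0,0,0,-0.157,20],[0,0,0,0,0,-0.157,20],[0,0,0,0,0,-0.157,20],[0,0,0,0,0,-0.157,20]]
  ]
}}

```text
clock: 11.98
ee_pos: [587.9, -116.8, 181.6]
tool_rot: [1.353, 2.67, 0.158]
contact_force: [0.5, -0.1, -0.8]
grip_width: 25.6
grip_force: 30.0
```

Call:
{"api": "play_rows", "payload": {
  "targets": [
    [[0,0,0,0,0,-0.157,20],[0,0,0,0,0,-0.157,20],[0,0,0,0,0,-0.157,20],[0,0,0,0,0,-0.157,20],[0,0,0,0,0,-0.157,20]]
  ]
}}

```text
clock: 12.6
ee_pos: [587.9, -116.8, 181.6]
tool_rot: [0.227, 2.959, 0.062]
contact_force: [-0.5, 0.2, -1.2]
grip_width: 25.6
grip_force: 30.0
```

Run:
```python
from h import *
o=r.get_obs(); print(o["clock"],o["ee_pos"],o["joints"].round(2),o["grip_width"],o["contact_force"])
P,Rc=plan(place(1,-6,-6,110),tool(168,45),20)
plan(place(1,-6,-6,55),tool(168,45),20,P0=P,R0=Rc)
```

```text
12.6 [ 587.91657834 -116.7744349   181.60148149] [-0.25  0.37  1.84  0.1   0.77 -1.74] 25.575830610090833 [-0.46389166  0.20858142 -1.16189727]
[[[-0.04, -0.3, 0.16, 0.006, 0.159, 0.013, 20], [-0.07, -0.3, 0.16, 0.006, 0.159, 0.013, 20], [-0.1, -0.3, 0.15, 0.006, 0.159, 0.013, 20], [-0.12, -0.29, 0.13, 0.006, 0.159, 0.013, 20], [-0.15, -0.29, 0.11, 0.006, 0.159, 0.013, 20]]]
[[[-0.17, -0.29, 0.08, 0.005, 0.158, 0.012, 20]]]
n 6 end [ 592.4 -170.5  150.8]
[[[-0.65, -0.0, 0.65, 0.0, 0.0, 0.0, 20], [-0.64, -0.0, 0.65, 0.0, 0.0, 0.0, 20]]]
n 2 end [ 592.2 -170.4   95.8]
```

Call:
{"api": "play_rows", "payload": {
  "targets": [
    [[-0.04,-0.3,0.16,0.006,0.159,0.013,20],[-0.07,-0.3,0.16,0.006,0.159,0.013,20],[-0.1,-0.3,0.15,0.006,0.159,0.013,20],[-0.12,-0.29,0.13,0.006,0.159,0.013,20],[-0.15,-0.29,0.11,0.006,0.159,0.013,20]]
  ]
}}

```text
clock: 13.22
ee_pos: [592.3, -161.7, 155.7]
tool_rot: [-0.256, -2.501, -0.102]
contact_force: [-0.1, 0.0, -1.6]
grip_width: 25.7
grip_force: 30.0
```

Call:
{"api": "play_rows", "payload": {
  "targets": [
    [[-0.17,-0.29,0.08,0.005,0.158,0.012,20],[-0.65,0,0.65,0,0,0,20],[-0.64,0,0.65,0,0,0,20],[0,0,0,0,0,0,20],[0,0,0,0,0,0,20]]
  ]
}}

```text
clock: 13.85
ee_pos: [593.2, -170.7, 97.8]
tool_rot: [-0.252, -2.345, -0.106]
contact_force: [-0.5, -0.0, -0.9]
grip_width: 26.0
grip_force: 30.0
```

```bash
cat > look.py <<'E'
from h import *
import sys
o=r.get_obs(); print(o["clock"],o["ee_pos"].round(1),o["joints"].round(2),R.from_matrix(rot(o["tool_rot"]).T@tool(168,45)).as_rotvec().round(3),o["grip_width"],o["contact_force"].round(1))
p,d,c=snap("wrist"); s,ds,cs=snap("side"); t,dt,ct=snap("top")
np.savez("now",p=p,d=d,s=s,ds=ds,t=t,dt=dt)
cv2.imwrite("pics/%s.png"%sys.argv[1],np.hstack([cv2.resize(p,(400,300)),cv2.resize(s[130:230,265:398],(400,300),interpolation=cv2.INTER_CUBIC)])[...,::-1])
E
python3 look.py place1
```

```text
13.85 [ 593.2 -170.7   97.8] [-0.28  0.96  1.16 -0.04  1.81 -1.63] [ 0.005  0.    -0.003] 25.95249876640296 [-0.5 -0.  -0.9]
```

View pics/place1.png

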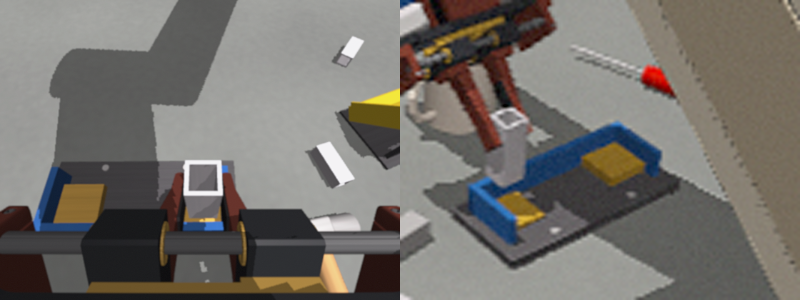

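The left panel shows the stub upright in the fingers at (203,185), above the left pad. In the side panel its foot is at (503,180), above pad (522,208). Lowering now.

Call:
{"api": "play_rows", "payload": {
  "targets": [
    [[-0.2,0,0.2,0,0,0,20],[-0.2,0,0.2,0,0,0,20],[0,0,0,0,0,0,20]]
  ]
}}

```text
clock: 14.38
ee_pos: [592.4, -170.7, 78.6]
tool_rot: [-0.252, -2.341, -0.107]
contact_force: [0.5, 0.1, -1.2]
grip_width: 25.9
grip_force: 30.0
```

Call:
{"api": "play_rows", "payload": {
  "targets": [
    [[-0.1,0,0.1,0,0,0,20],[-0.1,0,0.1,0,0,0,20],[-0.1,0,0.1,0,0,0,20],[-0.1,0,0.1,0,0,0,20],[0,0,0,0,0,0,20]]
  ]
}}

```text
clock: 15.0
ee_pos: [592.8, -170.8, 62.4]
tool_rot: [-0.252, -2.342, -0.106]
contact_force: [0.7, -0.8, -1.6]
grip_width: 26.0
grip_force: 30.0
```

Call:
{"api": "play_rows", "payload": {
  "targets": [
    [[0,0.03,0,0,0,0,20],[0,0.03,0,0,0,0,20],[0,0.03,0,0,0,0,20],[0,0,0,0,0,0,20]]
  ]
}}

```text
clock: 15.5
ee_pos: [593.7, -168.1, 62.9]
tool_rot: [-0.252, -2.343, -0.106]
contact_force: [-0.0, -0.5, -1.0]
grip_width: 25.9
grip_force: 30.0
```

Call:
{"api": "play_rows", "payload": {
  "targets": [
    [[0,0.03,0,0,0,0,20],[0,0,0,0,0,0,20]]
  ]
}}

```text
clock: 15.75
ee_pos: [593.8, -167.3, 62.8]
tool_rot: [-0.252, -2.343, -0.106]
contact_force: [0.2, -0.2, -2.2]
grip_width: 25.7
grip_force: 30.0
```

Call:
{"api": "play_rows", "payload": {
  "targets": [
    [[0,0.02,0,0,0,0,20],[0,0.02,0,0,0,0,20],[0,0,0,0,0,0,20]]
  ]
}}

```text
clock: 16.12
ee_pos: [594.0, -166.1, 62.8]
tool_rot: [-0.252, -2.343, -0.106]
contact_force: [-0.2, -0.3, -1.9]
grip_width: 25.5
grip_force: 30.0
```

Call:
{"api": "play_rows", "payload": {
  "targets": [
    [[0,0.02,0,0,0,0,20],[0,0,0,0,0,0,20]]
  ]
}}

```text
clock: 16.38
ee_pos: [594.2, -165.5, 62.8]
tool_rot: [-0.252, -2.343, -0.106]
contact_force: [0.5, -1.0, -0.5]
grip_width: 25.9
grip_force: 30.0
```

Call:
{"api": "play_rows", "payload": {
  "targets": [
    [[0,0.02,0,0,0,0,20],[0,0,0,0,0,0,20]]
  ]
}}

```text
clock: 16.62
ee_pos: [594.3, -165.0, 62.8]
tool_rot: [-0.252, -2.343, -0.106]
contact_force: [0.6, -1.1, -1.2]
grip_width: 25.9
grip_force: 30.0
```

Call:
{"api": "play_rows", "payload": {
  "targets": [
    [[0,0.02,0,0,0,0,20],[0,0,0,0,0,0,20]]
  ]
}}

```text
clock: 16.88
ee_pos: [594.4, -164.4, 62.8]
tool_rot: [-0.252, -2.343, -0.106]
contact_force: [0.1, -0.1, -1.3]
grip_width: 25.9
grip_force: 30.0
```

Call:
{"api": "play_rows", "payload": {
  "targets": [
    [[0,0.02,0,0,0,0,20],[0,0,0,0,0,0,20]]
  ]
}}

```text
clock: 17.12
ee_pos: [594.4, -164.3, 62.8]
tool_rot: [-0.252, -2.343, -0.105]
contact_force: [-1.3, -3.4, -2.3]
grip_width: 25.5
grip_force: 30.0
```

Call:
{"api": "play_rows", "payload": {
  "targets": [
    [[0,0.02,0,0,0,0,20],[0,0,0,0,0,0,20]]
  ]
}}

```text
clock: 17.38
ee_pos: [594.5, -164.2, 62.8]
tool_rot: [-0.253, -2.343, -0.104]
contact_force: [-1.4, -5.9, -1.1]
grip_width: 25.9
grip_force: 30.0
```

Touched the end fence at about 5 N. Next is the far fence.

Call:
{"api": "play_rows", "payload": {
  "targets": [
    [[-0.02,0,-0.02,0,0,0,20],[-0.02,0,-0.02,0,0,0,20],[-0.02,0,-0.02,0,0,0,20],[-0.02,0,-0.02,0,0,0,20],[0,0,0,0,0,0,20]]
  ]
}}

```text
clock: 18.0
ee_pos: [596.2, -164.6, 62.7]
tool_rot: [-0.252, -2.338, -0.105]
contact_force: [-6.7, -5.0, -1.1]
grip_width: 25.9
grip_force: 30.0
```

Call:
{"api": "play_rows", "payload": {
  "targets": [
    [[-0.02,0,-0.02,0,0,0,20],[0,0,0,0,0,0,20]]
  ]
}}

```text
clock: 18.25
ee_pos: [596.4, -164.6, 62.8]
tool_rot: [-0.252, -2.337, -0.105]
contact_force: [-7.7, -2.9, 0.2]
grip_width: 25.9
grip_force: 30.0
```

Call:
{"api": "play_rows", "payload": {
  "targets": [
    [[-0.02,0,-0.02,0,0,0,20],[0,0,0,0,0,0,20]]
  ]
}}

```text
clock: 18.5
ee_pos: [597.0, -164.7, 62.8]
tool_rot: [-0.252, -2.336, -0.105]
contact_force: [-9.4, -3.2, -1.1]
grip_width: 25.9
grip_force: 30.0
```

```bash
cat > tilt.py <<'E'
from h import *
o=r.get_obs(); tc=o["ee_pos"]; print(o["clock"],tc.round(1))
def planes(n,C,zlo,zhi,rad=24,sat=60,k=2,col=None):
    p,d,c=snap(n); X=cloud(n,d,c); h=cv2.cvtColor(p,cv2.COLOR_RGB2HSV).astype(int)
    m=(d>0)&(np.hypot(X[...,0]-C[0],X[...,1]-C[1])<rad)&(X[...,2]>zlo)&(X[...,2]<zhi)
    m&=((h[...,1]<sat)&(h[...,2]>70)) if col is None else ((h[...,0]<15)|(h[...,0]>172))&(h[...,1]>70)
    Q=X[m]; rng=np.random.default_rng(0); print(n,"pts",len(Q))
    for _ in range(k):
        if len(Q)<25: break
        best=None
        for _ in range(400):
            a=Q[rng.choice(len(Q),3,False)]; v=np.cross(a[1]-a[0],a[2]-a[0]); l=np.linalg.norm(v)
            if l<60: continue
            v/=l; e=abs((Q-a[0])@v)<1.3
            if best is None or e.sum()>best.sum(): best=e
        S=Q[best]; v=np.linalg.svd(S-S.mean(0))[2][2]; v*=np.sign(v[2]) or 1
        print("  n",best.sum(),"normal in jig",[round(float(v@JX),3),round(float(v@JY),3),round(float(v[2]),3)],"centroid",S.mean(0).round(1),"jig",((S.mean(0)-J0)@JX).round(1),((S.mean(0)-J0)@JY).round(1)); Q=Q[~best]
if __name__=="__main__":
    C=tc+2.8*JX
    planes("side",C,45,100); planes("wrist",C,45,100); planes("top",C,45,100)
E
python3 tilt.py
```

```text
18.5 [ 597.  -164.7   62.8]
side pts 178
  n 52 normal in jig [0.999, -0.013, 0.041] centroid [ 586.2 -161.8   67.7] jig 0.4 78.3
  n 34 normal in jig [0.015, 0.999, 0.029] centroid [ 596.1 -153.3   67.2] jig 8.3 88.6
wrist pts 3472
  n 1249 normal in jig [1.0, -0.001, 0.022] centroid [ 613.4 -168.7   73.2] jig 28.5 77.2
  n 1206 normal in jig [1.0, -0.014, 0.019] centroid [ 590.9 -164.2   72.5] jig 5.5 76.9
top pts 0
```

The side and wrist fits put the stub's tilt at about 0.02–0.03 rad, and it is at both fences. I'll trim the tilt, then lower and feel for the pad.

Call:
{"api": "play_rows", "payload": {
  "targets": [
    [[0,0,0,0,0.02,0,20],[-0.02,0,0.02,0,0,0,20],[-0.02,0,0.02,0,0,0,20],[-0.02,0,0.02,0,0,0,20],[0,0,0,0,0,0,20]]
  ]
}}

```text
clock: 19.27
ee_pos: [597.7, -164.8, 61.2]
tool_rot: [-0.25, -2.318, -0.107]
contact_force: [-7.3, -4.2, 4.2]
grip_width: 25.8
grip_force: 30.0
```

Call:
{"api": "play_rows", "payload": {
  "targets": [
    [[-0.02,0,0.02,0,0,0,20],[0,0,0,0,0,0,20]]
  ]
}}

```text
clock: 19.52
ee_pos: [597.6, -164.8, 60.5]
tool_rot: [-0.25, -2.318, -0.107]
contact_force: [-8.0, -3.8, 4.9]
grip_width: 25.8
grip_force: 30.0
```

Call:
{"api": "play_rows", "payload": {
  "targets": [
    [[-0.02,0,0.02,0,0,0,20],[0,0,0,0,0,0,20]]
  ]
}}

```text
clock: 19.77
ee_pos: [597.6, -164.8, 60.4]
tool_rot: [-0.25, -2.317, -0.107]
contact_force: [-8.1, -3.6, 7.6]
grip_width: 25.9
grip_force: 30.0
```

Call:
{"api": "play_rows", "payload": {
  "targets": [
    [[-0.02,0,0.02,0,0,0,20],[0,0,0,0,0,0,20]]
  ]
}}

```text
clock: 20.02
ee_pos: [597.7, -164.8, 60.4]
tool_rot: [-0.25, -2.317, -0.107]
contact_force: [-7.9, -3.4, 11.7]
grip_width: 25.9
grip_force: 30.0
```

Call:
{"api": "play_rows", "payload": {
  "targets": [
    [[-0.02,0,0.02,0,0,0,20],[0,0,0,0,0,0,20]]
  ]
}}

```text
clock: 20.27
ee_pos: [597.7, -164.9, 60.4]
tool_rot: [-0.25, -2.316, -0.107]
contact_force: [-8.2, -3.2, 15.6]
grip_width: 26.3
grip_force: 30.0
```

Pad found: z holds at 60.4 while the force rises. I'll ease off, reduce the grip, then open.

Call:
{"api": "play_rows", "payload": {
  "targets": [
    [[0.02,0,-0.02,0,0,0,20],[0.02,0,-0.02,0,0,0,20],[0,0,0,0,0,0,20]]
  ]
}}

```text
clock: 20.65
ee_pos: [597.6, -164.8, 60.4]
tool_rot: [-0.25, -2.317, -0.107]
contact_force: [-7.9, -3.2, 7.6]
grip_width: 26.0
grip_force: 30.0
```

Call:
{"api": "play_rows", "payload": {
  "targets": [
    [[0,0,0,0,0,0,20],[0,0,0,0,0,0,20]]
  ],
  "grip_force": 5
}}

```text
clock: 20.9
ee_pos: [598.3, -164.9, 59.9]
tool_rot: [-0.25, -2.319, -0.107]
contact_force: [-5.5, -4.2, 5.1]
grip_width: 26.0
grip_force: 5.0
```

Call:
{"api": "play_rows", "payload": {
  "targets": [
    [[0,0,0,0,0,0,29],[0,0,0,0,0,0,34],[0,0,0,0,0,0,38],[0,0,0,0,0,0,40],[0,0,0,0,0,0,40]]
  ]
}}

```text
clock: 21.52
ee_pos: [599.6, -164.2, 58.5]
tool_rot: [-0.25, -2.323, -0.109]
contact_force: [-0.3, -0.3, -0.2]
grip_width: 39.7
grip_force: 0.0
```

```bash
python3 tilt.py; python3 -c "
from h import *
o=r.get_obs();print(o['contact_force'],o['grip_width'])"
```

```text
21.525 [ 599.6 -164.2   58.5]
side pts 193
  n 62 normal in jig [1.0, -0.024, 0.012] centroid [ 586.3 -162.2   67. ] jig 0.6 77.9
  n 45 normal in jig [-0.031, -1.0, 0.005] centroid [ 601.4 -154.4   70.1] jig 13.7 88.7
wrist pts 3360
  n 1280 normal in jig [1.0, 0.008, 0.015] centroid [ 613.8 -168.7   71.5] jig 28.9 77.2
  n 1213 normal in jig [1.0, -0.011, 0.014] centroid [ 591.3 -164.4   71.1] jig 5.9 76.8
top pts 0
[ 0.38493005  0.15351187 -0.67679637] 40.50909846750508
```

Released without a drop; the fits show the stub upright and at the fences. Retreating along the tool axis, then up.

Call:
{"api": "play_rows", "payload": {
  "targets": [
    [[0,0,-0.5,0,0,0,44],[0,0,-1,0,0,0,44],[0,0,-1,0,0,0,44],[0.5,0,-0.9,0,0,0,44],[0.7,0,-0.7,0,0,0,44]]
  ]
}}

```text
clock: 22.3
ee_pos: [663.1, -178.3, 170.9]
tool_rot: [-0.25, -2.324, -0.108]
contact_force: [0.1, -0.6, -0.8]
grip_width: 44.1
grip_force: 0.0
```

Run:
```python
from h import *
from tilt import planes
planes("side",[602,-165],25,100); planes("wrist",[602,-165],25,100,k=3)
print(r.get_obs()["ee_pos"])
P,Rc=plan([580,-100,200],tool(168,0),44)
P,Rc=plan([560,50,195],tool(80,0),44,P0=P,R0=Rc)
P,Rc=plan(grasp(140.0)+[0,0,60],tool(8.8,0),44,P0=P,R0=Rc)
```

```text
22.3 [ 663.1 -178.3  170.9]
side pts 226
  n 85 normal in jig [-1.0, 0.007, 0.028] centroid [ 586.2 -163.9   59.4] jig 0.8 76.2
  n 55 normal in jig [0.022, 1.0, 0.004] centroid [ 602.6 -154.9   63.5] jig 15.0 88.4
wrist pts 1149
  n 491 normal in jig [1.0, -0.001, 0.011] centroid [ 613.6 -169.1   69.1] jig 28.8 76.9
  n 440 normal in jig [1.0, 0.009, 0.008] centroid [ 591.1 -164.5   68.2] jig 5.8 76.6
  n 167 normal in jig [-0.016, -0.0, 1.0] centroid [ 601.3 -166.7   86.9] jig 16.2 76.6
[ 664.37136001 -178.64630653  173.84873686]
[[[0.59, 0.39, 0.35, 0.001, -0.16, -0.001, 44], [0.63, 0.39, 0.26, 0.001, -0.16, -0.001, 44], [0.67, 0.4, 0.15, 0.0, -0.16, -0.001, 44], [0.68, 0.39, 0.04, 0.001, -0.16, -0.001, 44], [0.68, 0.4, -0.06, 0.0, -0.16, -0.001, 44]]]
n 5 end [ 579.9 -100.   199.9]
[[[0.17, 0.48, 0.02, -0.0, -0.0, 0.154, 44], [0.24, 0.44, 0.02, -0.0, -0.0, 0.154, 44], [0.3, 0.4, 0.02, -0.0, -0.0, 0.154, 44], [0.36, 0.35, 0.02, -0.0, -0.0, 0.153, 44], [0.41, 0.29, 0.01, -0.0, -0.0, 0.154, 44]]]
[[[0.45, 0.22, 0.02, -0.0, -0.0, 0.153, 44], [0.48, 0.15, 0.01, -0.0, -0.0, 0.154, 44], [0.5, 0.08, 0.02, -0.0, -0.0, 0.153, 44], [0.51, 0.0, 0.01, -0.0, -0.0, 0.154, 44], [0.5, -0.08, 0.02, -0.0, -0.0, 0.153, 44]]]
n 10 end [559.9  49.9 194.9]
[[[0.67, -0.32, 0.37, -0.0, 0.0, 0.155, 44], [0.61, -0.42, 0.37, -0.0, 0.0, 0.155, 44], [0.54, -0.51, 0.37, -0.0, 0.0, 0.156, 44], [0.45, -0.58, 0.36, -0.0, 0.0, 0.155, 44], [0.36, -0.65, 0.37, -0.0, 0.0, 0.156, 44]]]
[[[0.25, -0.69, 0.36, -0.0, 0.0, 0.155, 44], [0.14, -0.73, 0.37, -0.0, 0.0, 0.156, 44], [0.03, -0.74, 0.36, -0.0, 0.0, 0.155, 44]]]
n 8 end [512.2 221.  107. ]
```

The steel stub stands with its top end at z 86.9, at jig (16.2, 76.6) and tilted under 0.02 rad. Going for copper.

Call:
{"api": "play_rows", "payload": {
  "targets": [
    [[0.59,0.39,0.35,0,-0.16,0,44],[0.63,0.39,0.26,0,-0.16,0,44],[0.67,0.4,0.15,0,-0.16,0,44],[0.68,0.39,0.04,0,-0.16,0,44],[0.68,0.4,-0.06,0,-0.16,0,44]]
  ]
}}

```text
clock: 23.02
ee_pos: [577.7, -98.8, 196.8]
tool_rot: [-0.337, -3.122, -0.003]
contact_force: [-0.5, -0.2, -0.1]
grip_width: 44.1
grip_force: 0.0
```

Call:
{"api": "play_rows", "payload": {
  "targets": [
    [[0.17,0.48,0.02,0,0,0.154,44],[0.24,0.44,0.02,0,0,0.154,44],[0.3,0.4,0.02,0,0,0.154,44],[0.36,0.35,0.02,0,0,0.154,44],[0.41,0.29,0.01,0,0,0.154,44]]
  ]
}}

```text
clock: 23.65
ee_pos: [568.4, -23.9, 193.5]
tool_rot: [-1.489, -2.757, 0.002]
contact_force: [1.0, -0.8, -0.9]
grip_width: 44.0
grip_force: 0.0
```

Call:
{"api": "play_rows", "payload": {
  "targets": [
    [[0.45,0.22,0.02,0,0,0.154,44],[0.48,0.15,0.01,0,0,0.154,44],[0.5,0.08,0.02,0,0,0.154,44],[0.51,0,0.01,0,0,0.154,44],[0.5,-0.08,0.02,0,0,0.154,44]]
  ]
}}

```text
clock: 24.28
ee_pos: [558.8, 51.3, 191.3]
tool_rot: [-2.416, -1.997, 0.006]
contact_force: [-0.0, -0.0, -0.3]
grip_width: 44.2
grip_force: 0.0
```

Call:
{"api": "play_rows", "payload": {
  "targets": [
    [[0.67,-0.32,0.1,0,0,0.155,44],[0.61,-0.42,0.1,0,0,0.155,44],[0.54,-0.51,0.1,0,0,0.155,44],[0.45,-0.58,0.1,0,0,0.155,44],[0.36,-0.65,0.1,0,0,0.155,44]]
  ]
}}

```text
clock: 24.9
ee_pos: [529.8, 158.8, 176.8]
tool_rot: [-2.994, -0.937, 0.01]
contact_force: [1.1, 0.1, -0.5]
grip_width: 43.8
grip_force: 0.0
```

Call:
{"api": "play_rows", "payload": {
  "targets": [
    [[0.25,-0.69,0.1,0,0,0.155,44],[0.14,-0.73,0.1,0,0,0.155,44],[0.03,-0.74,0.1,0,0,0.155,44],[0,0,0,0,0,0,44],[0,0,0,0,0,0,44]]
  ]
}}

```text
clock: 25.52
ee_pos: [512.7, 221.9, 168.5]
tool_rot: [-3.13, -0.235, 0.011]
contact_force: [-0.2, 0.1, 0.3]
grip_width: 43.7
grip_force: 0.0
```

Run:
```python
from h import *
o=r.get_obs(); print(o["clock"],o["ee_pos"],grasp(140),o["joints"].round(2))
p,d,c=snap("wrist"); X=cloud("wrist",d,c); h=cv2.cvtColor(p,cv2.COLOR_RGB2HSV).astype(int)
m=((h[...,0]<15)|(h[...,0]>172))&(h[...,1]>70)&(h[...,2]>50)&(d>0)&(np.hypot(X[...,0]-496,X[...,1]-221)<45)&(X[...,2]>15)&(X[...,2]<90)
k,l,s,_=cv2.connectedComponentsWithStats(m.astype(np.uint8)); Q=X[l==1+s[1:,4].argmax()]
u=(EX+[0,0,1])/2**.5; n=([0,0,1]-EX)/2**.5; hn=Q@n; t=abs(hn+333)<4
print(len(Q),t.sum(),np.median(hn[t]),np.percentile(Q[t]@u,[1,99]),np.percentile(Q[t]@EY,[2,98]),cv2.minAreaRect(np.c_[Q[t]@u,Q[t]@EY].astype(np.float32)))
plan(grasp(139.6)+[0,0,50],tool(8.8,0),44)
```

```text
25.525 [512.70160977 221.93340389 168.45230786] [512.32413174 220.97962358  46.9       ] [0.38 0.4  1.82 0.01 0.93 1.8 ]
1267 942 -333.2962549355675 [375.15075102 444.06912243] [128.55823255 152.44765114] ((409.2540588378906, 140.56610107421875), (24.953271865844727, 70.3321762084961), 89.66555786132812)
[[[-0.0, 0.01, 0.8, -0.001, 0.002, -0.002, 44], [-0.0, 0.02, 0.79, -0.001, 0.002, -0.001, 44], [-0.01, 0.01, 0.8, -0.002, 0.003, -0.002, 44]]]
n 3 end [512.4 220.7  96.9]
```

Call:
{"api": "play_rows", "payload": {
  "targets": [
    [[0,0.01,0.8,-0.001,0.002,-0.002,44],[0,0.01,0.8,-0.001,0.002,-0.002,44],[-0.01,0,0.8,-0.002,0.003,-0.001,44],[0,0,0.5,0,0,0,44],[0,0,0.5,0,0,0,44]]
  ]
}}

```text
clock: 26.2
ee_pos: [512.6, 221.6, 66.2]
tool_rot: [3.133, 0.238, 0.002]
contact_force: [-0.1, 0.0, 0.1]
grip_width: 44.0
grip_force: 0.0
```

Call:
{"api": "play_rows", "payload": {
  "targets": [
    [[0,0,0.35,0,0,0,44],[0,0,0.3,0,0,0,44],[0,0,0,0,0,0,44],[0,0,0,0,0,0,44]]
  ]
}}

```text
clock: 26.7
ee_pos: [512.4, 222.1, 47.5]
tool_rot: [3.133, 0.238, 0.002]
contact_force: [-0.1, 0.6, 0.6]
grip_width: 43.9
grip_force: 0.0
```

Close, lift, then turn half round while moving to above the right pad.

Call:
{"api": "play_rows", "payload": {
  "targets": [
    [[0,0,0,0,0,0,20],[0,0,0,0,0,0,20],[0,0,0,0,0,0,20],[0,0,0,0,0,0,20],[0,0,0,0,0,0,20]]
  ],
  "grip_force": 30
}}

```text
clock: 27.32
ee_pos: [512.3, 222.0, 47.5]
tool_rot: [3.133, 0.238, 0.002]
contact_force: [-0.5, 0.5, 5.2]
grip_width: 25.7
grip_force: 30.0
```

Call:
{"api": "play_rows", "payload": {
  "targets": [
    [[0,0,-0.3,0,0,0,20],[0,0,-0.7,0,0,0,20],[0,0,-1,0,0,0,20],[0,0,-1,0,0,0,20],[0,0,-1,0,0,0,20]]
  ]
}}

```text
clock: 27.95
ee_pos: [511.7, 221.7, 168.1]
tool_rot: [3.132, 0.238, -0.0]
contact_force: [-0.1, 0.4, -2.4]
grip_width: 25.7
grip_force: 30.0
```

Call:
{"api": "play_rows", "payload": {
  "targets": [
    [[0,0,-1,0,0,0,20],[0,0,-0.7,0,0,0,20],[0,0,0,0,0,0,20]]
  ]
}}

```text
clock: 28.32
ee_pos: [512.8, 222.2, 219.7]
tool_rot: [-3.132, -0.238, -0.006]
contact_force: [-0.4, 0.9, -2.0]
grip_width: 25.6
grip_force: 30.0
```

```bash
cat >> h.py <<'E'
def place(side,ox,oy,zb,k=-4.7):
    return J0+(17+ox+k)*JX+(side*77+oy)*JY+np.array([0,0,zb+43.5])
E
python3 - <<'E'
from h import *
P,Rc=plan([560,0,205],tool(95,0),20)
P,Rc=plan([565,-225,205],tool(168,0),20,P0=P,R0=Rc)
P,Rc=plan(place(-1,-5,5,100),tool(168,45),20,P0=P,R0=Rc)
print(place(-1,0,0,0))
E
```

```text
[[[0.05, 0.84, 0.05, 0.0, -0.0, -0.167, 20], [-0.09, 0.84, 0.05, 0.0, -0.0, -0.167, 20], [-0.23, 0.81, 0.06, 0.0, -0.0, -0.167, 20], [-0.36, 0.76, 0.05, 0.0, -0.0, -0.168, 20], [-0.48, 0.69, 0.06, 0.001, -0.0, -0.167, 20]]]
[[[-0.59, 0.6, 0.05, 0.001, -0.001, -0.168, 20], [-0.68, 0.49, 0.06, 0.0, -0.0, -0.167, 20], [-0.76, 0.37, 0.05, 0.001, -0.001, -0.168, 20], [-0.81, 0.23, 0.06, 0.0, -0.0, -0.167, 20]]]
n 9 end [ 5.598e+02 -1.000e-01  2.049e+02]
[[[-0.83, -0.05, -0.0, 0.0, -0.0, -0.142, 20], [-0.82, -0.17, -0.0, 0.0, -0.0, -0.142, 20], [-0.78, -0.28, -0.0, 0.0, -0.0, -0.142, 20], [-0.73, -0.39, -0.0, 0.0, -0.0, -0.141, 20], [-0.67, -0.49, -0.0, 0.0, -0.0, -0.142, 20]]]
[[[-0.6, -0.58, -0.0, 0.0, -0.0, -0.141, 20], [-0.51, -0.66, -0.0, 0.0, 0.0, -0.142, 20], [-0.41, -0.73, -0.0, 0.0, 0.0, -0.141, 20], [-0.3, -0.78, -0.01, 0.0, 0.0, -0.142, 20]]]
n 9 end [ 565.1 -225.   205.1]
[[[-0.1, -0.56, 0.41, 0.0, 0.157, 0.0, 20], [-0.16, -0.56, 0.39, 0.0, 0.157, 0.0, 20], [-0.22, -0.56, 0.36, 0.0, 0.157, 0.0, 20], [-0.27, -0.56, 0.32, 0.0, 0.157, 0.0, 20], [-0.32, -0.56, 0.28, 0.0, 0.158, 0.001, 20]]]
n 5 end [ 561.9 -310.1  143.5]
[ 565.55942489 -316.14303229   43.5       ]
```

Call:
{"api": "play_rows", "payload": {
  "targets": [
    [[0.05,0.84,0.05,0,0,-0.167,20],[-0.09,0.84,0.05,0,0,-0.167,20],[-0.23,0.81,0.06,0,0,-0.167,20],[-0.36,0.76,0.05,0,0,-0.167,20],[-0.48,0.69,0.06,0,0,-0.167,20]]
  ]
}}

```text
clock: 28.95
ee_pos: [537.6, 97.5, 208.6]
tool_rot: [-2.763, -1.495, 0.003]
contact_force: [0.6, -0.3, -1.4]
grip_width: 25.9
grip_force: 30.0
```

Call:
{"api": "play_rows", "payload": {
  "targets": [
    [[-0.59,0.6,0.05,0,0,-0.167,20],[-0.68,0.49,0.06,0,0,-0.167,20],[-0.76,0.37,0.05,0,0,-0.167,20],[-0.81,0.23,0.06,0,0,-0.167,20]]
  ]
}}

```text
clock: 29.45
ee_pos: [558.0, -1.3, 201.9]
tool_rot: [-2.119, -2.317, 0.002]
contact_force: [-0.3, 0.5, -1.8]
grip_width: 25.7
grip_force: 30.0
```

Call:
{"api": "play_rows", "payload": {
  "targets": [
    [[-0.83,-0.05,0,0,0,-0.142,20],[-0.82,-0.17,0,0,0,-0.142,20],[-0.78,-0.28,0,0,0,-0.142,20],[-0.73,-0.39,0,0,0,-0.142,20],[-0.67,-0.49,0,0,0,-0.142,20]]
  ]
}}

```text
clock: 30.08
ee_pos: [560.5, -125.7, 201.9]
tool_rot: [-1.183, -2.908, 0.001]
contact_force: [0.4, -0.2, -1.6]
grip_width: 25.6
grip_force: 30.0
```

Call:
{"api": "play_rows", "payload": {
  "targets": [
    [[-0.6,-0.58,0,0,0,-0.142,20],[-0.51,-0.66,0,0,0,-0.142,20],[-0.41,-0.73,0,0,0,-0.142,20],[-0.3,-0.78,0,0,0,-0.142,20],[0,0,0,0,0,0,20]]
  ]
}}

```text
clock: 30.7
ee_pos: [562.8, -226.3, 202.0]
tool_rot: [-0.331, -3.123, -0.001]
contact_force: [0.3, 0.7, -1.4]
grip_width: 25.9
grip_force: 30.0
```

Run:
```python
from h import *
o=r.get_obs(); print(o["clock"],o["ee_pos"],o["joints"].round(2),o["grip_width"])
P,Rc=plan(place(-1,-5,5,90),tool(168,45),20)
```

```text
30.7 [ 562.77276137 -226.33281542  202.01393888] [-0.4   0.42  1.69 -0.    1.04 -1.76] 25.93998256542302
[[[-0.11, -0.55, 0.46, 0.0, 0.157, -0.0, 20], [-0.18, -0.55, 0.43, 0.0, 0.157, -0.0, 20], [-0.25, -0.55, 0.4, 0.0, 0.157, -0.001, 20], [-0.3, -0.55, 0.36, 0.001, 0.156, -0.0, 20], [-0.36, -0.54, 0.3, 0.0, 0.157, -0.001, 20]]]
n 5 end [ 561.7 -310.2  133.5]
```

Call:
{"api": "play_rows", "payload": {
  "targets": [
    [[-0.11,-0.55,0.46,0,0.157,0,20],[-0.18,-0.55,0.43,0,0.157,0,20],[-0.25,-0.55,0.4,0,0.157,0,20],[-0.3,-0.55,0.36,0,0.157,0,20],[-0.36,-0.54,0.3,0,0.157,0,20]]
  ]
}}

```text
clock: 31.32
ee_pos: [563.2, -308.6, 134.1]
tool_rot: [-0.248, -2.341, -0.1]
contact_force: [-0.0, -0.3, -0.8]
grip_width: 25.8
grip_force: 30.0
```

Call:
{"api": "play_rows", "payload": {
  "targets": [
    [[-0.4,0,0.4,0,0,0,20],[-0.4,0,0.4,0,0,0,20],[0,0,0,0,0,0,20],[0,0,0,0,0,0,20]]
  ]
}}

```text
clock: 31.82
ee_pos: [563.4, -309.1, 103.2]
tool_rot: [-0.247, -2.35, -0.1]
contact_force: [-0.3, -0.1, -1.3]
grip_width: 25.5
grip_force: 30.0
```

Run:
```python
from h import *
from tilt import planes
o=r.get_obs(); P=o["ee_pos"]; print(P.round(1),place(-1,-5,5,54).round(1),R.from_matrix(rot(o["tool_rot"]).T@tool(168,45)).as_rotvec().round(3),o["contact_force"].round(1))
C=P+4.7*JX
planes("side",C,45,140,col=1); planes("wrist",C,45,140,k=3,col=1)
p,d,c=snap("wrist"); s,ds,cs=snap("side")
cv2.imwrite("pics/place2.png",np.hstack([cv2.resize(p,(400,300)),cv2.resize(s[110:230,265:425],(400,300),interpolation=cv2.INTER_CUBIC)])[...,::-1])
```

```text
31.825 [ 563.4 -309.1  103.2]
[ 563.4 -309.1  103.2] [ 561.7 -310.2   97.5] [-0.001  0.004 -0.   ] [-0.3 -0.1 -1.3]
side pts 314
  n 80 normal in jig [1.0, 0.023, 0.012] centroid [ 554.8 -306.6   94.3] jig -0.2 -69.9
  n 59 normal in jig [-0.002, -1.0, 0.011] centroid [ 568.8 -297.5   94.6] jig 11.6 -58.1
wrist pts 5103
  n 1733 normal in jig [0.999, -0.01, 0.042] centroid [ 579.9 -313.3  107.4] jig 25.7 -71.3
  n 1492 normal in jig [0.999, 0.007, 0.046] centroid [ 557.3 -308.6  107.1] jig 2.7 -71.4
  n 1112 normal in jig [-0.702, 0.003, 0.712] centroid [ 572.  -310.8  126.7] jig 17.5 -70.5
```

View pics/place2.png

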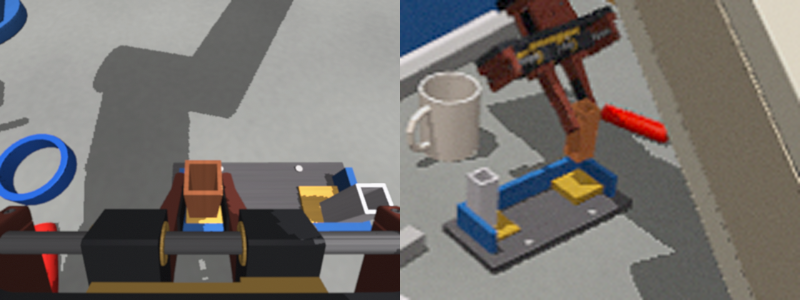

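The side panel shows steel standing in its corner at (483,195) and copper upright above the right pad at (580,140), clear of the mug. I'll trim the tilt by 0.03 and lower.

Call:
{"api": "play_rows", "payload": {
  "targets": [
    [[0,0,0,0,0.03,0,20],[-0.2,0,0.2,0,0,0,20],[-0.15,0,0.15,0,0,0,20],[0,0,0,0,0,0,20]]
  ]
}}

```text
clock: 32.52
ee_pos: [561.9, -308.9, 85.2]
tool_rot: [-0.243, -2.315, -0.106]
contact_force: [-0.5, -0.6, -1.3]
grip_width: 25.8
grip_force: 30.0
```

Call:
{"api": "play_rows", "payload": {
  "targets": [
    [[-0.1,0,0.1,0,0,0,20],[-0.1,0,0.1,0,0,0,20],[-0.1,0,0.1,0,0,0,20],[-0.07,0,0.07,0,0,0,20],[0,0,0,0,0,0,20]]
  ]
}}

```text
clock: 33.15
ee_pos: [561.9, -309.0, 70.3]
tool_rot: [-0.243, -2.316, -0.105]
contact_force: [-1.1, -0.1, -0.5]
grip_width: 26.1
grip_force: 30.0
```

Call:
{"api": "play_rows", "payload": {
  "targets": [
    [[0,-0.03,0,0,0,0,20],[0,-0.03,0,0,0,0,20],[0,-0.03,0,0,0,0,20],[0,-0.03,0,0,0,0,20],[0,0,0,0,0,0,20]]
  ]
}}

```text
clock: 33.78
ee_pos: [561.3, -312.7, 70.7]
tool_rot: [-0.243, -2.317, -0.105]
contact_force: [0.5, -0.2, -1.6]
grip_width: 25.6
grip_force: 30.0
```

Call:
{"api": "play_rows", "payload": {
  "targets": [
    [[0,-0.03,0,0,0,0,20],[0,0,0,0,0,0,20]]
  ]
}}

```text
clock: 34.02
ee_pos: [561.1, -313.5, 70.6]
tool_rot: [-0.243, -2.317, -0.105]
contact_force: [-0.1, 0.7, -0.8]
grip_width: 25.7
grip_force: 30.0
```

Call:
{"api": "play_rows", "payload": {
  "targets": [
    [[0,-0.02,0,0,0,0,20],[0,-0.02,0,0,0,0,20],[0,0,0,0,0,0,20]]
  ]
}}

```text
clock: 34.4
ee_pos: [560.9, -314.6, 70.7]
tool_rot: [-0.243, -2.317, -0.105]
contact_force: [0.4, 0.1, -1.6]
grip_width: 25.9
grip_force: 30.0
```

Call:
{"api": "play_rows", "payload": {
  "targets": [
    [[0,-0.02,0,0,0,0,20],[0,0,0,0,0,0,20]]
  ]
}}

```text
clock: 34.65
ee_pos: [560.8, -314.7, 70.7]
tool_rot: [-0.243, -2.317, -0.106]
contact_force: [1.7, 2.6, -0.7]
grip_width: 25.7
grip_force: 30.0
```

Call:
{"api": "play_rows", "payload": {
  "targets": [
    [[0,-0.02,0,0,0,0,20],[0,0,0,0,0,0,20]]
  ]
}}

```text
clock: 34.9
ee_pos: [560.8, -314.8, 70.7]
tool_rot: [-0.242, -2.317, -0.107]
contact_force: [0.9, 5.9, -0.4]
grip_width: 25.8
grip_force: 30.0
```

End fence touched at about 6 N. Far fence next.

Call:
{"api": "play_rows", "payload": {
  "targets": [
    [[-0.02,0,-0.02,0,0,0,20],[-0.02,0,-0.02,0,0,0,20],[-0.02,0,-0.02,0,0,0,20],[0,0,0,0,0,0,20]]
  ]
}}

```text
clock: 35.4
ee_pos: [562.5, -315.1, 70.5]
tool_rot: [-0.242, -2.314, -0.107]
contact_force: [-0.6, 5.5, -1.0]
grip_width: 26.1
grip_force: 30.0
```

Call:
{"api": "play_rows", "payload": {
  "targets": [
    [[-0.02,0,-0.02,0,0,0,20],[0,0,0,0,0,0,20]]
  ]
}}

```text
clock: 35.65
ee_pos: [563.3, -315.3, 70.4]
tool_rot: [-0.242, -2.314, -0.107]
contact_force: [-2.0, 7.1, -1.4]
grip_width: 25.8
grip_force: 30.0
```

Call:
{"api": "play_rows", "payload": {
  "targets": [
    [[-0.02,0,-0.02,0,0,0,20],[0,0,0,0,0,0,20]]
  ]
}}

```text
clock: 35.9
ee_pos: [564.1, -315.5, 70.4]
tool_rot: [-0.242, -2.314, -0.107]
contact_force: [-1.4, 6.6, -0.6]
grip_width: 25.9
grip_force: 30.0
```

Call:
{"api": "play_rows", "payload": {
  "targets": [
    [[-0.02,0,-0.02,0,0,0,20],[0,0,0,0,0,0,20]]
  ]
}}

```text
clock: 36.15
ee_pos: [565.0, -315.6, 70.3]
tool_rot: [-0.242, -2.314, -0.107]
contact_force: [-1.6, 5.5, -1.7]
grip_width: 25.9
grip_force: 30.0
```

Call:
{"api": "play_rows", "payload": {
  "targets": [
    [[-0.02,0,-0.02,0,0,0,20],[0,0,0,0,0,0,20]]
  ]
}}

```text
clock: 36.4
ee_pos: [565.8, -315.8, 70.3]
tool_rot: [-0.242, -2.314, -0.107]
contact_force: [-0.8, 6.6, -0.9]
grip_width: 25.8
grip_force: 30.0
```

Call:
{"api": "play_rows", "payload": {
  "targets": [
    [[-0.02,0,-0.02,0,0,0,20],[0,0,0,0,0,0,20]]
  ]
}}

```text
clock: 36.65
ee_pos: [566.1, -315.9, 70.3]
tool_rot: [-0.242, -2.313, -0.108]
contact_force: [-3.7, 7.1, -0.3]
grip_width: 26.0
grip_force: 30.0
```

Call:
{"api": "play_rows", "payload": {
  "targets": [
    [[-0.02,0,-0.02,0,0,0,20],[-0.01,0,-0.01,0,0,0,20],[0,0,0,0,0,0,20]]
  ]
}}

```text
clock: 37.02
ee_pos: [566.3, -315.9, 70.4]
tool_rot: [-0.242, -2.31, -0.108]
contact_force: [-6.1, 7.5, -0.3]
grip_width: 25.8
grip_force: 30.0
```

Call:
{"api": "play_rows", "payload": {
  "targets": [
    [[-0.02,0,0.02,0,0,0,20],[-0.02,0,0.02,0,0,0,20],[0,0,0,0,0,0,20]]
  ]
}}

```text
clock: 37.4
ee_pos: [566.3, -315.9, 69.8]
tool_rot: [-0.242, -2.309, -0.108]
contact_force: [-8.1, 7.2, 4.4]
grip_width: 25.8
grip_force: 30.0
```

Call:
{"api": "play_rows", "payload": {
  "targets": [
    [[-0.02,0,0.02,0,0,0,20],[-0.02,0,0.02,0,0,0,20],[0,0,0,0,0,0,20]]
  ]
}}

```text
clock: 37.78
ee_pos: [566.3, -315.9, 68.1]
tool_rot: [-0.242, -2.309, -0.108]
contact_force: [-7.0, 7.4, 5.5]
grip_width: 25.7
grip_force: 30.0
```

Call:
{"api": "play_rows", "payload": {
  "targets": [
    [[-0.02,0,0.02,0,0,0,20],[0,0,0,0,0,0,20]]
  ]
}}

```text
clock: 38.02
ee_pos: [566.3, -315.9, 67.3]
tool_rot: [-0.242, -2.309, -0.108]
contact_force: [-7.5, 8.2, 4.8]
grip_width: 25.9
grip_force: 30.0
```

Call:
{"api": "play_rows", "payload": {
  "targets": [
    [[-0.02,0,0.02,0,0,0,20],[0,0,0,0,0,0,20]]
  ]
}}

```text
clock: 38.28
ee_pos: [566.3, -315.9, 66.6]
tool_rot: [-0.242, -2.309, -0.108]
contact_force: [-7.0, 7.4, 5.8]
grip_width: 26.1
grip_force: 30.0
```

Call:
{"api": "play_rows", "payload": {
  "targets": [
    [[-0.02,0,0.02,0,0,0,20],[0,0,0,0,0,0,20]]
  ]
}}

```text
clock: 38.52
ee_pos: [566.3, -315.9, 66.6]
tool_rot: [-0.242, -2.309, -0.108]
contact_force: [-7.2, 8.0, 9.1]
grip_width: 25.8
grip_force: 30.0
```

Z stopped at 66.6 with the force rising, so this is probably the pad. One more step to confirm.

Call:
{"api": "play_rows", "payload": {
  "targets": [
    [[-0.02,0,0.02,0,0,0,20],[0,0,0,0,0,0,20]]
  ]
}}

```text
clock: 38.78
ee_pos: [566.3, -315.9, 66.5]
tool_rot: [-0.242, -2.309, -0.108]
contact_force: [-7.6, 8.8, 12.3]
grip_width: 26.0
grip_force: 30.0
```

Call:
{"api": "play_rows", "payload": {
  "targets": [
    [[0.02,0,-0.02,0,0,0,20],[0,0,0,0,0,0,20]]
  ]
}}

```text
clock: 39.02
ee_pos: [566.3, -315.9, 66.5]
tool_rot: [-0.242, -2.309, -0.108]
contact_force: [-7.5, 9.0, 9.2]
grip_width: 26.2
grip_force: 30.0
```

Call:
{"api": "play_rows", "payload": {
  "targets": [
    [[0,0,0,0,0,0,20],[0,0,0,0,0,0,20]]
  ],
  "grip_force": 5
}}

```text
clock: 39.28
ee_pos: [567.5, -316.3, 65.9]
tool_rot: [-0.242, -2.313, -0.107]
contact_force: [-3.1, 6.4, 5.2]
grip_width: 25.9
grip_force: 5.0
```

Call:
{"api": "play_rows", "payload": {
  "targets": [
    [[0,0,0,0,0,0,29],[0,0,0,0,0,0,34],[0,0,0,0,0,0,38],[0,0,0,0,0,0,42],[0,0,0,0,0,0,42]]
  ]
}}

```text
clock: 39.9
ee_pos: [568.3, -317.5, 64.4]
tool_rot: [-0.243, -2.317, -0.105]
contact_force: [-0.1, 0.3, 0.2]
grip_width: 41.9
grip_force: 0.0
```

Call:
{"api": "play_rows", "payload": {
  "targets": [
    [[0,0,-0.5,0,0,0,42],[0,0,-1,0,0,0,42],[0,0,-1,0,0,0,42],[0.5,0,-0.9,0,0,0,42],[0.7,0,-0.7,0,0,0,42]]
  ]
}}

```text
clock: 40.52
ee_pos: [632.5, -330.8, 176.4]
tool_rot: [-0.243, -2.318, -0.104]
contact_force: [0.4, -0.4, -0.1]
grip_width: 42.1
grip_force: 0.0
```

Call:
{"api": "play_rows", "payload": {
  "targets": [
    [[0,0,0,0,0,0,42],[0,0,0,0,0,0,42]]
  ]
}}

```text
clock: 40.78
ee_pos: [631.2, -330.7, 174.6]
tool_rot: [-0.243, -2.316, -0.105]
contact_force: [-0.7, 0.3, -0.5]
grip_width: 41.7
grip_force: 0.0
```

Run:
```python
from h import *
from tilt import planes
o=r.get_obs(); print(o["clock"],o["ee_pos"],o["contact_force"])
for C,col in (([602,-165],None),([570,-316],1)):
    planes("side",C,25,110,col=col); planes("wrist",C,25,110,k=3,col=col)
p,d,c=snap("wrist"); s,ds,cs=snap("side")
cv2.imwrite("pics/final.png",np.hstack([cv2.resize(p,(400,300)),cv2.resize(s[110:230,265:425],(400,300),interpolation=cv2.INTER_CUBIC)])[...,::-1])
```

```text
40.775 [ 631.2 -330.7  174.6]
40.775 [ 631.17734819 -330.73245852  174.62590272] [-0.67415676  0.26077871 -0.45654999]
side pts 227
  n 75 normal in jig [-0.999, -0.046, 0.024] centroid [ 585.8 -162.6   61.3] jig 0.2 77.4
  n 47 normal in jig [0.099, 0.995, 0.017] centroid [ 603.  -154.9   66.7] jig 15.4 88.5
wrist pts 1861
  n 748 normal in jig [0.021, -1.0, 0.006] centroid [ 599.8 -179.4   61.9] jig 17.4 63.8
  n 484 normal in jig [1.0, -0.009, 0.015] centroid [ 614.1 -168.1   68.8] jig 29.0 77.9
  n 325 normal in jig [0.006, -1.0, 0.015] centroid [ 600.5 -156.    75. ] jig 13.2 86.9
side pts 253
  n 77 normal in jig [0.049, 0.999, 0.003] centroid [ 569.8 -303.5   59.5] jig 13.8 -63.7
  n 66 normal in jig [0.999, -0.035, 0.008] centroid [ 556.  -314.8   59.2] jig 2.6 -77.7
wrist pts 1240
  n 565 normal in jig [1.0, -0.005, 0.007] centroid [ 582.2 -319.7   72.6] jig 29.3 -77.0
  n 462 normal in jig [1.0, -0.009, 0.01] centroid [ 559.7 -315.    75. ] jig 6.3 -77.1
  n 180 normal in jig [-0.004, 0.008, 1.0] centroid [ 569.8 -316.8   92.8] jig 16.6 -76.7
```

View pics/final.png

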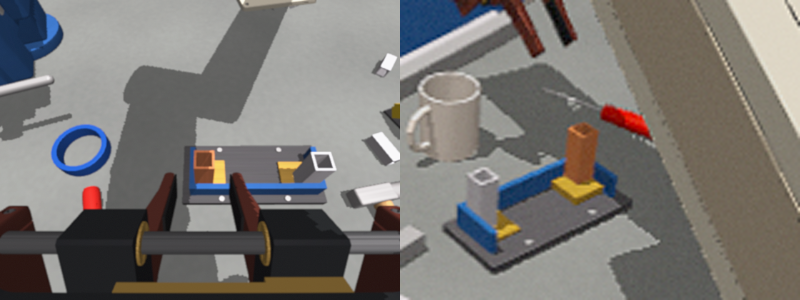

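Both stubs stand upright in their corners. In the side panel steel is at (483,195) and copper at (580,155). The fits put both within 1 mm of their places and tilted under 0.03 rad. Handing in.

```bash
python3 -c "
from cell import order
print(order.hand_in())"
```

```text
the job is handed in; nothing more can be done
None
```

I handed the job in at about 41 s. The silver-grey stub stands upright in the left corner and the copper in the right, both on their pads against both fences; final camera fits put them within about 1 mm and under 0.03 rad tilt. The hand-in returned no verdict.

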